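# Bring the marked spot of a sample under the dosing needle and lower the needle

## Task

On the contact-angle instrument, slide the sample carrier (the plate with the upright fin) along the stage, without lifting it, until the centre of its ring mark sits straight under the needle tip, and let go of it. Then push the needle head down to its stop by the round pad on top, with the mark still under the needle. Nothing may touch the needle, and everything else on the bench stays where it is.

Things in the scene. Friction and masses are not known exactly. Their poses are not given: they have to be found in the camera images.
- instrument: Fixed instrument. Origin on the table (z = 0) straight below the needle, z up. In mm about it: black plinth x -240..130, y -420..250, top 60 high; on it a flat dark steel stage x -220..110, y -140..220, top 66 high; black column x -35..75, y 150..230, 340 high; camera with lens along y at x = 0 (35 either side), y -400..-200, 160 high.
- carrier: Loose aluminium sample carrier, 0.4 kg: plate 130 (x) x 80 (y) x 12 (z) mm, origin at the centre of its underside, lying on the stage. An upright fin for gripping stands on it, centred at x = -35 mm: 40 long (x), 12 thick (y), top 59 mm above the underside. A white sample patch with the ring mark is at the +x end.
- carrier_mark (a point): Centre of the ring mark on the carrier: a black ring 26 mm across (18 mm inside) with a dot in the middle, on the white patch on the carrier's top, at (35, 0, 12.5) mm in the carrier's frame.
- carrier_fin (a point): Grip point in the middle of the fin, at (-35, 0, 40) mm in the carrier's frame, 19 mm below the fin's top.
- needle: Thin steel needle, pointing straight down below the needle head; origin at its tip. It moves up and down with the head only. With the head up the tip is 108 mm above the table (42 mm above the stage); with the head at its stop 86 mm, 8 mm clear of the carrier's plate.
- head_pad (a point): Centre of the top of the round pad, 44 mm in diameter, on the needle head, straight above the needle tip; 233 mm above the table with the head up.
- head_under (a point): On the needle axis at the underside of the grey needle head, a beam over the stage from the column: in the instrument's frame x -60..25, y -30..150 mm, 55 thick, underside 158 mm above the table with the head up. With the mark under the needle, a gripper held upright on the fin would strike it; one leaning back to the robot clears it.
- head (a joint): Downward travel of the needle head: 0 = up, 0.022 m = down at its stop. It stays where it is left; about 5 to 8 N moves it.
- blank: Loose bystander: bare aluminium plate without fin, 60 x 90 x 12 mm, lying on the plinth; origin at the centre of its underside.
- weight: Loose bystander: steel cylinder, 44 mm in diameter, 50 mm high, upright on the stage; origin at its foot.
- lens_cap: Loose bystander: black disc, 64 mm in diameter, 12 mm thick, on the stage; origin under its centre.
- bottle: Loose bystander: white bottle, 64 mm in diameter, 150 mm high, on the table; origin at its foot.
- dish: Loose bystander: shallow glass dish, 100 mm across, 18 mm high, on the plinth; origin under its centre.
- tray: Loose bystander: grey divided tray 200 x 100 x 35 mm on the table; origin under its centre.
- driver: Loose bystander: screwdriver with black handle lying on the table.
Things that resemble listed ones, but are neither listed nor needed, are in the scene too. Leave any pink or yellow look-alike of the carrier alone.

How it is judged:
By the outcome, as a careful person would: the job done as asked, in the order asked, and still so for the second after the job is handed in, with the robot touching nothing.
It also fails if it takes over 51 s, if anything falls off the work surface, if the arm or the gripper's body presses on something with over 40 N, if the wrist force passes 120 N, or if a joint passes its speed limit or range.

## Robot

A 6-joint arm with a two-finger parallel gripper is mounted at the origin on the work surface. World frame = base frame: x ahead of the robot, y to its left, z up, the work surface at z = 0. Lengths are in m, angles in degrees, forces in N, time in s.
With the tool pointing down it reaches from about 0.375 to 0.9 m from the base axis. Payload 3.1 kg.
Tool frame: the origin (TCP) lies between the finger pads; the fingertips stand 22 mm ahead of it and the grasp point (between the pads) lies 3 mm ahead of it (bot.tip_extent is the distance from the TCP to the fingertips, in m); y points along the fingers, z is the direction in which the jaws open and shut, and the axes are right-handed (so a half turn about y gives the same grasp; the last joint's range is limited). The gripper opens to 87 mm and grips with 3 to 60 N. Pads are 19 mm wide; open, the fingers measure 117 mm over their backs; the gripper's body (75 mm by 190 mm) begins 51 mm behind the grasp point.
Start: joints at [-79.612, 30.224, 82.088, -0, 67.689, -10.227], TCP at [0.22, -0.585, 0.245] pointing down, gripper open.
Joint ranges: [-176.69, 176.69], [-43.24, 126.21], [12.49, 139.97], [-82, 262], [0, 151.66], [-163.58, 163.58]. Speed limits (degrees/s): [159.86, 159.86, 180, 180, 180, 180].

## Interface

Orientations are given as a 3x3 rotation matrix whose columns are the frame's x, y, z axes.
In Python, from rig import bot, eyes, models gives the robot as it stands. The module is installed in compiled form; this text tells all that it offers.
- The arm moves only by the tool arm_command, never from a script. Its arguments are lists of equal length, an entry for each row: "translation": the shift along the tool's x, y, z each as a share of 0.08 m, from -1 to 1, a list of three; "rotation": the turn, a rotation vector about the tool's x, y, z each as a share of 60 degrees, from -1 to 1, a list of three; "grip": the closure, from -1 (fully open) to 1 (shut), so that 0 is half open. In form: {"translation": [[x, y, z], ...], "rotation": [[rx, ry, rz], ...], "grip": [grip, ...]}. A call has 1 to 5 rows; each row is the pose to reach, as a shift and turn from the pose commanded when the call began, along the tool's axes at that moment; what a row does not reach only later rows make up. A row lasts 1/10 s, in which the tool goes at most 50 mm and 8.59 degrees, less where a joint would pass 70% of its speed; a pose out of reach is approached as far as the arm can. A call with a number of a shift or a turn outside -1 to 1 is refused whole. A call with a gripper value outside its range is refused whole. The fingers move at their own pace and stop on an object; the grip force is fixed at half the most. Time passes only in rows, so rows that repeat a pose let the fingers close. It gives the time, the measured TCP pose, the force and the opening at its end, in the units of the state.
- bot.read_state(): the state, without advancing time (a new reading comes with each control period).
- eyes.capture(name): name is "scene" or "side" or "wrist"; returns a dict with "image" (480x640x3 uint8, blue, green, red), "mtx" (3x3 intrinsics, pixels), "dist_coeffs" ([k1, k2, p1, p2, k3] as OpenCV has them; the pictures are not rectified), "rvec" (rotation vector, rad) and "tvec" (3), from world to camera coordinates, as OpenCV has them; the wrist camera has in their place "hand_eye" (4x4, takes a point from camera to tool coordinates, whose origin is the TCP and whose axes are the tool frame's). Camera axes: x right, y down, z forward; pixel columns grow to the right and rows downward; lengths in m; the calibration is good to about 2 mm. A picture is of the moment at which its call begins: read the wrist's pose just before it. There is no depth.
- bot.hand_in(): hands the job in, once; it reports no verdict.
Trained networks look in the newest picture that a camera, given by its name, has taken for a name from the list of things; names that differ only in an ending like _2 or _b are one class to them, and where a whole thing is asked for, a point or a joint stands for the part that bears it (a point fixed in the world has none). Each returns a list of dicts, best first, with "conf" (0 to 1); they miss things now and then, are a little off and sometimes report something else, mostly with a low value. They report only what shows in the picture. A call takes as long as a camera call. They do not tell look-alikes from the thing itself.
- models.recognise(camera, thing): "extent" ([left, top, right, bottom] as shares, 0 to 1, of the picture: columns of its width, rows of its height, round what is visible of it).
- models.spot_point(camera, thing): "point" ([column, row] as shares, 0 to 1, of the picture: columns of its width, rows of its height: a listed point, or the origin of a listed thing).
The state is a dict: "time_s": time; "joint_positions": joint angles; "qvel": joint speeds; "tau": joint torques, N m; "position": TCP position; "tcp_rot": TCP orientation; "force": force on the tool from outside, world axes, zero at the start; "moment": the same for the moment, N m; "opening": opening from 0.0 (shut) to 1.0 (fully open).
Only numpy, scipy, OpenCV 4.12 (cv2) and the standard library are available. Lean on these libraries where they do the work, as an engineer would, in place of code of your own. Each camera call takes 0.05 s, during which the arm holds its last target. There are 200 camera calls.

## Working session

There is one attempt and no reset: what is moved stays moved. The work goes in short steps, Python scripts to look and compute and a tool call to move; the robot and the scene stay as the last step left them, time stands still between calls to the robot, and variables do not carry over. Pictures are saved under pics/ and viewed, about 8 in all and at most 12, crops included, and the job is handed in when it is done.

Besides the shell and the picture viewer there is one more tool, called in YAML: its name, and indented under it one key for each argument. arm_command: Moves the arm, as the interface text tells. Shift numbers are shares of 0.08 m and turn numbers shares of 60 degrees, none past 1 either way. Its arguments: {"type":"object","properties":{"translation":{"type":"array"},"rotation":{"type":"array"},"grip":{"type":"array"}},"required":["translation","rotation","grip"]}

```bash
mkdir -p pics; cat > h.py <<'E'
from rig import bot, eyes, models
import numpy as np, cv2
def snap(n,f=None):
    s=bot.read_state(); c=eyes.capture(n)
    if 'rvec' in c and c.get('rvec') is not None:
        R=cv2.Rodrigues(np.array(c['rvec'],float))[0]; t=np.array(c['tvec'],float).ravel()
    else:
        H=np.array(c['hand_eye']); T=np.eye(4); T[:3,:3]=s['tcp_rot']; T[:3,3]=s['position']
        W=np.linalg.inv(T@H); R=W[:3,:3]; t=W[:3,3]
    c['R'],c['t']=R,t
    if f: cv2.imwrite('pics/'+f,c['image'])
    return c
def ray(c,uv):
    p=cv2.undistortPoints(np.array([[uv]],float),np.array(c['mtx'],float),np.array(c['dist_coeffs'],float))[0,0]
    return -c['R'].T@c['t'], c['R'].T@np.array([p[0],p[1],1])
def atz(c,uv,z):
    o,d=ray(c,uv); return o+d*(z-o[2])/d[2]
def proj(c,P):
    return cv2.projectPoints(np.array(P,float).reshape(-1,3),cv2.Rodrigues(c['R'])[0],c['t'],np.array(c['mtx'],float),np.array(c['dist_coeffs'],float))[0].reshape(-1,2)
def tri(a,ua,b,ub):
    o1,d1=ray(a,ua);o2,d2=ray(b,ub)
    s=np.linalg.lstsq(np.c_[d1,-d2],o2-o1,rcond=None)[0]
    p,q=o1+s[0]*d1,o2+s[1]*d2
    return (p+q)/2,np.linalg.norm(p-q)
E
python3 - <<'E'
from h import *
np.set_printoptions(precision=4,suppress=True)
C={n:snap(n,n+'0.png') for n in('scene','side','wrist')}
s=bot.read_state();print(s['time_s'],s['position'],s['tcp_rot'],s['opening'])
for n in C:
    if n!='wrist': print(n,-C[n]['R'].T@C[n]['t'])
    for th in['carrier_mark','carrier_fin','needle','head_pad','head_under','instrument','carrier']:
        for r in models.spot_point(n,th)[:3]:
            print(n,th,round(r['conf'],2),np.array(r['point'])*[640,480])
E
```

```text
0.15 [ 0.22   -0.5845  0.2438] [[-0.936  -0.0003  0.3521]
 [-0.3521  0.0016 -0.936 ]
 [-0.0003 -1.     -0.0016]] 0.9999330326687812
scene [0.4462 1.0602 1.1394]
scene carrier_mark 0.77 [387.52  231.984]
scene carrier_mark 0.71 [263.424 269.904]
scene carrier_mark 0.71 [363.008 321.888]
scene carrier_fin 0.93 [374.912 212.4  ]
scene carrier_fin 0.84 [374.784 297.792]
scene carrier_fin 0.79 [287.424 259.92 ]
scene needle 0.67 [227.2  223.68]
scene head_pad 0.58 [226.176 224.112]
scene instrument 0.78 [232.32 289.68]
scene carrier 0.75 [367.872 316.08 ]
scene carrier 0.73 [278.4   271.824]
scene carrier 0.69 [374.272 225.696]
side [-0.484  -0.9801  0.9019]
side carrier_mark 0.97 [333.12  251.424]
side carrier_mark 0.88 [259.392 281.712]
side carrier_mark 0.87 [311.68  339.888]
side carrier_fin 0.91 [263.296 285.024]
side carrier_fin 0.65 [338.496 329.184]
side carrier_fin 0.62 [316.928 247.488]
side head_pad 0.92 [350.528 198.192]
side head_under 0.86 [351.424 218.208]
side instrument 0.6 [350.4   262.224]
side carrier 0.96 [259.392 290.016]
side carrier 0.76 [326.72 256.32]
side carrier 0.59 [326.016 343.584]
```

View pics/scene0.png

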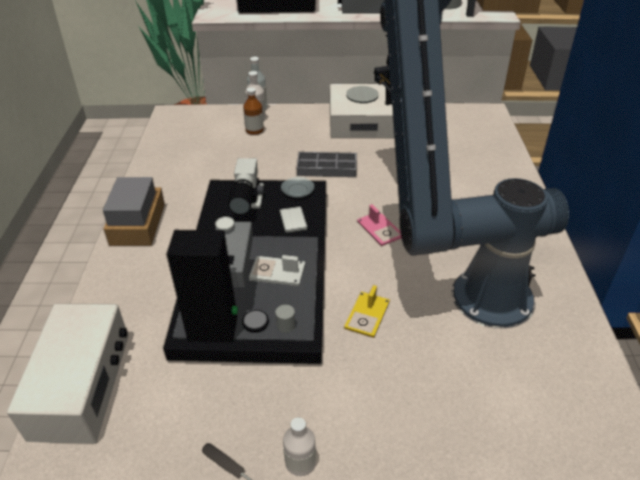

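View pics/side0.png

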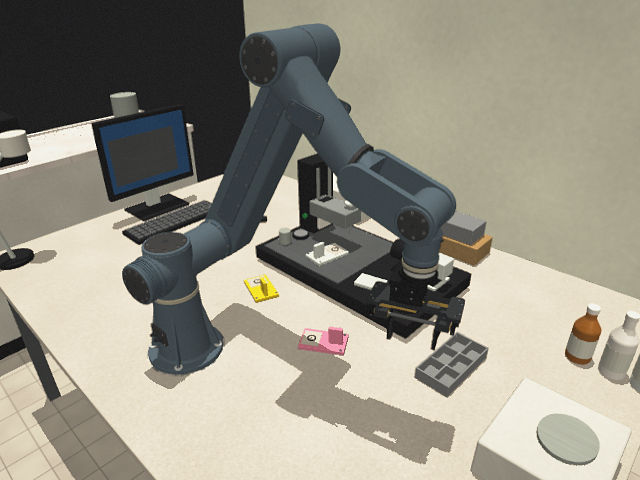

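The scene view shows the white carrier on the stage with its mark at about (263,270) and fin at (288,262), and the head pad at (226,224). The side view shows the mark at (333,251) and the pad at (350,198). The pink and yellow plates are the look-alikes.

```bash
python3 - <<'E'
from h import *
np.set_printoptions(precision=4,suppress=True)
a,b=snap('scene'),snap('side')
M=(263.4,269.9),(333.1,251.4);F=(287.4,259.9),(316.9,247.5);P=(226.2,224.1),(350.5,198.2)
for n,k,z in(('mark',M,.0785),('fin',F,.106),('pad',P,.233)):
    print(n,tri(a,k[0],b,k[1]),atz(a,k[0],z),atz(b,k[1],z))
print('under',atz(b,(351.4,218.2),.158))
for th in('weight','lens_cap','blank','dish','bottle'):
    for n,c in(('scene',a),('side',b)):
        for r in models.spot_point(n,th)[:2]:
            uv=np.array(r['point'])*[640,480]; z={'weight':.066,'lens_cap':.066,'blank':.06,'dish':.06,'bottle':0}[th]
            print(n,th,round(r['conf'],2),uv,atz(c,uv,z))
# crop enlarge side & scene
I=a['image'][160:360,150:350]; J=b['image'][150:350,240:440]
cv2.imwrite('pics/crop1.png',np.hstack([cv2.resize(I,(400,400),interpolation=cv2.INTER_CUBIC),cv2.resize(J,(400,400),interpolation=cv2.INTER_CUBIC)]))
E
```

```text
mark (array([ 0.5993, -0.0294,  0.0691]), np.float64(0.003606588286669074)) [ 0.5994 -0.0214  0.0785] [ 0.5845 -0.0405  0.0785]
fin (array([ 0.5322, -0.0189,  0.1116]), np.float64(0.01023532270747387)) [ 0.5368 -0.0295  0.106 ] [ 0.5321 -0.0131  0.106 ]
pad (array([ 0.6838, -0.0256,  0.2366]), np.float64(0.01543711075376866)) [ 0.6783 -0.0211  0.233 ] [ 0.704  -0.0164  0.233 ]
under [ 0.7022 -0.0238  0.158 ]
scene weight 0.79 [284.992 324.384] [0.5367 0.15   0.066 ]
side weight 0.73 [284.608 244.176] [0.5233 0.1399 0.066 ]
scene lens_cap 0.66 [251.328 321.408] [0.6174 0.1408 0.066 ]
side lens_cap 0.57 [299.392 236.688] [0.5996 0.1402 0.066 ]
scene blank 0.83 [293.312 217.296] [ 0.5314 -0.2566  0.06  ]
side blank 0.59 [371.392 285.024] [ 0.5297 -0.2496  0.06  ]
scene dish 0.62 [296.896 189.888] [ 0.5251 -0.3888  0.06  ]
scene bottle 0.89 [303.296 461.28 ] [0.4883 0.4618 0.    ]
side bottle 0.19 [351.616 202.608] [1.0819 0.283  0.    ]
```

View pics/crop1.png

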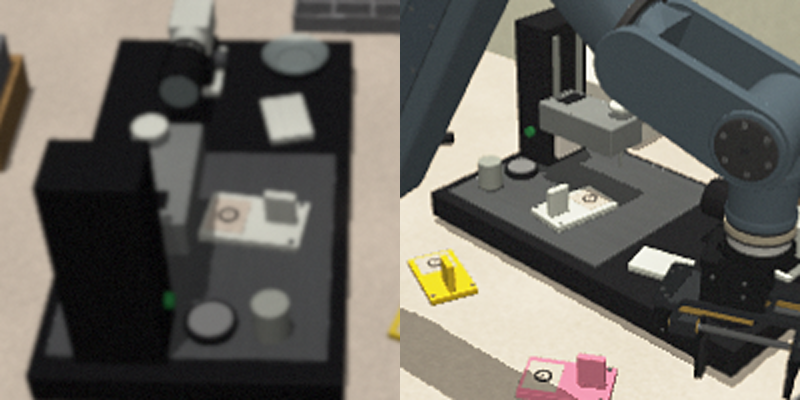

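arm_command:
  translation:
    - [-1,-1,-1]
    - [-1,-1,-1]
    - [-1,-1,-1]
    - [-1,-1,-1]
  rotation:
    - [0,0.343,0]
    - [0,0.343,0]
    - [0,0.343,0]
    - [0,0.343,0]
  grip: [-1,-1,-1,-1]

```text
time_s: 2.2
position: [0.2688, -0.4798, 0.3282]
tcp_rot: [[-1.0, 0.003, 0.004], [-0.004, -0.004, -1.0], [-0.003, -1.0, 0.004]]
force: [-0.2, -0.3, 0.6]
opening: 0.996
```

arm_command:
  translation:
    - [-1,-1,-1]
    - [-1,-1,-1]
    - [-1,-1,-1]
    - [-1,-1,-1]
  rotation:
    - [0,0,0]
    - [0,0,0]
    - [0,0,0]
    - [0,0,0]
  grip: [-1,-1,-1,-1]

```text
time_s: 2.6
position: [0.3495, -0.4013, 0.4078]
tcp_rot: [[-1.0, 0.005, 0.005], [-0.005, -0.006, -1.0], [-0.005, -1.0, 0.006]]
force: [-0.4, 0.3, 0.6]
opening: 1.001
```

arm_command:
  translation:
    - [-1,0,-1]
    - [-1,0,-1]
    - [-1,0,-1]
  rotation:
    - [0,0,0]
    - [0,0,0]
    - [0,0,0]
  grip: [-1,-1,-1]

```text
time_s: 2.9
position: [0.4282, -0.3198, 0.4032]
tcp_rot: [[-1.0, -0.0, 0.004], [-0.004, 0.002, -1.0], [0.0, -1.0, -0.002]]
force: [0.3, 0.3, -0.5]
opening: 0.999
```

arm_command:
  translation:
    - [-0.8,0,-1]
    - [-0.8,0,-1]
    - [-0.8,0,-1]
  rotation:
    - [0,0,0]
    - [0,0,0]
    - [0,0,0]
  grip: [-1,-1,-1]

```text
time_s: 3.2
position: [0.4926, -0.2389, 0.4032]
tcp_rot: [[-1.0, -0.0, 0.006], [-0.006, 0.002, -1.0], [0.0, -1.0, -0.002]]
force: [-0.5, -0.3, -0.9]
opening: 1.001
```

arm_command:
  translation:
    - [-0.8,0,-1]
    - [-0.8,0,-1]
    - [-0.8,0,-1]
  rotation:
    - [0,0,0]
    - [0,0,0]
    - [0,0,0]
  grip: [-1,-1,-1]

```text
time_s: 3.5
position: [0.5566, -0.1595, 0.4032]
tcp_rot: [[-1.0, -0.0, 0.006], [-0.006, 0.002, -1.0], [0.0, -1.0, -0.002]]
force: [-1.1, -0.3, -0.3]
opening: 0.999
```

arm_command:
  translation:
    - [0,0,-1]
    - [0,0,-1]
    - [0,0,-1]
  rotation:
    - [0,0,0]
    - [0,0,0]
    - [0,0,0]
  grip: [-1,-1,-1]

```text
time_s: 3.8
position: [0.5536, -0.0805, 0.4037]
tcp_rot: [[-1.0, -0.002, 0.004], [-0.004, 0.001, -1.0], [0.002, -1.0, -0.001]]
force: [-0.5, -0.4, 0.1]
opening: 1.002
```

```bash
python3 - <<'E'
from h import *
np.set_printoptions(precision=4,suppress=True)
C={n:snap(n,n+'1.png') for n in('wrist','side','scene')}
print('wristcam',-C['wrist']['R'].T@C['wrist']['t'],C['wrist']['R'][2])
Z=dict(carrier_mark=.0785,carrier_fin=.106,needle=.108,head_pad=.233,head_under=.158,carrier=.066,instrument=0)
for n in C:
    for th in Z:
        for r in models.spot_point(n,th)[:3]:
            uv=np.array(r['point'])*[640,480]; print(n,th,round(r['conf'],2),uv,atz(C[n],uv,Z[th]))
E
```

```text
wristcam [ 0.6312 -0.079   0.543 ] [-0.2803 -0.0012 -0.9599]
wrist carrier_mark 0.81 [422.208 375.888] [ 0.3063 -0.2136  0.0785]
wrist carrier_mark 0.68 [277.696 143.712] [ 0.6003 -0.0333  0.0785]
wrist carrier_fin 0.58 [263.872 206.496] [ 0.5359 -0.0195  0.106 ]
wrist needle 0.34 [124.032 134.976] [0.6104 0.1208 0.108 ]
wrist head_pad 0.69 [250.88   31.488] [ 0.6855 -0.032   0.233 ]
wrist carrier 0.75 [269.376 176.016] [ 0.563  -0.0216  0.066 ]
wrist carrier 0.75 [219.776 323.088] [0.3747 0.0475 0.066 ]
wrist carrier 0.73 [448.512 360.   ] [ 0.3219 -0.25    0.066 ]
side carrier_mark 0.97 [336.    247.488] [ 0.6119 -0.03    0.0785]
side carrier_mark 0.82 [258.816 282.576] [0.2846 0.0046 0.0785]
side carrier_mark 0.73 [310.4   336.384] [ 0.2076 -0.2924  0.0785]
side carrier_fin 0.98 [334.208 331.296] [ 0.2403 -0.3474  0.106 ]
side carrier_fin 0.96 [318.016 249.024] [ 0.527 -0.023  0.106]
side carrier_fin 0.91 [264.192 285.312] [ 0.2601 -0.0515  0.106 ]
side head_pad 0.73 [351.104 199.92 ] [ 0.6939 -0.0275  0.233 ]
side head_under 0.92 [353.792 220.608] [ 0.6928 -0.0424  0.158 ]
side h
[... 439 characters left out ...]
ne carrier_mark 0.71 [385.792 233.712] [ 0.2736 -0.1613  0.0785]
scene carrier_fin 0.81 [285.504 258.816] [ 0.5418 -0.0335  0.106 ]
scene carrier_fin 0.69 [372.928 214.08 ] [ 0.3069 -0.2131  0.106 ]
scene carrier_fin 0.55 [373.888 297.312] [0.3254 0.1009 0.106 ]
scene head_pad 0.95 [227.584 222.192] [ 0.6758 -0.0282  0.233 ]
scene head_pad 0.25 [286.4 259.2] [0.528  0.1022 0.233 ]
scene carrier 0.92 [377.024 225.888] [ 0.2935 -0.2095  0.066 ]
scene carrier 0.65 [364.48  315.312] [0.3472 0.1223 0.066 ]
scene carrier 0.64 [281.28  272.304] [ 0.5542 -0.0251  0.066 ]
scene instrument 0.62 [264.128 267.024] [ 0.6096 -0.1129  0.    ]
scene instrument 0.6 [234.688 292.608] [ 0.681  -0.0157  0.    ]
```

View pics/wrist1.png

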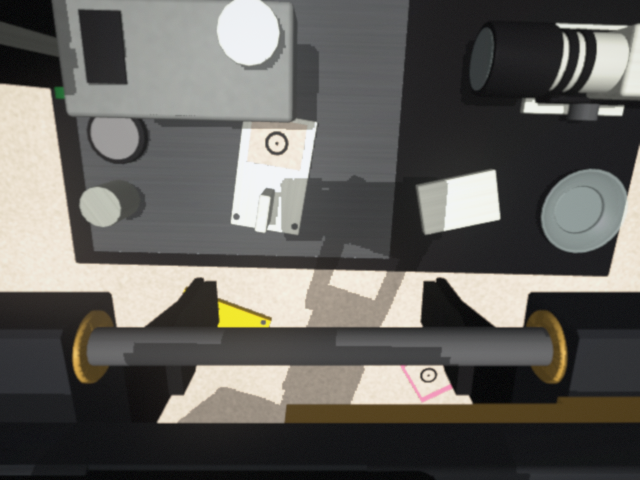

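The wrist view shows the carrier with its ring at (277,143) and its fin at (264,212). The pad is at (249,33), the stage's front corners at (93,250) and (393,258), and the plinth's front corners at (76,262) and (609,275).

```bash
python3 - <<'E'
from h import *
from scipy.optimize import least_squares
np.set_printoptions(precision=4,suppress=True)
c=snap('wrist')
uv=np.array([(93,250),(393,258),(76,262),(609,275),(249,33)],float)
L=np.array([(-.22,.22,.066),(-.22,-.14,.066),(-.24,.25,.06),(-.24,-.42,.06),(0,0,.233)])
def W(p,L): 
    r=cv2.Rodrigues(np.array([0,0,p[2]]))[0]; return L@r.T+[p[0],p[1],0]
s=least_squares(lambda p:(proj(c,W(p,L))-uv).ravel(),[.685,-.03,0]);print('instr',s.x[:2],np.degrees(s.x[2]),s.fun.reshape(-1,2))
# carrier: ring mark, plate top front corners, plate far corners, fin top
for n,q,z in(('ring',(277,143),.0785),('cl',(232,224),.078),('cr',(299,234),.078),('fr',(317,122),.078),('pad',(249,33),.233)): print(n,atz(c,q,z))
uv2=np.array([(277,143),(232,224),(299,234)],float)
L2=np.array([(.035,0,.0785),(-.065,.04,.078),(-.065,-.04,.078)])
t=least_squares(lambda p:(proj(c,W(p,L2))-uv2).ravel(),[.56,-.025,0]);print('carrier',t.x[:2],np.degrees(t.x[2]),t.fun.reshape(-1,2))
g=W(t.x,np.array([[-.035,0,.106]]));print('fin',g, 'mark',W(t.x,L2[:1]),proj(c,W(t.x,np.array([[-.055,0,.125],[-.015,0,.125]]))))
cv2.imwrite('pics/w_crop.png',cv2.resize(c['image'][0:260,60:420],(0,0),fx=2.2,fy=2.2,interpolation=cv2.INTER_CUBIC))
E
```

```text
instr [ 0.6878 -0.0325] -1.3873111840618084 [[ 1.484   1.1965]
 [-2.7837  0.2496]
 [-1.1416  2.3789]
 [ 1.6209  1.9462]
 [ 0.4739 -2.6821]]
ring [ 0.6027 -0.0339  0.0785]
cl [0.5106 0.0209 0.078 ]
cr [ 0.4986 -0.0568  0.078 ]
fr [ 0.625  -0.0779  0.078 ]
pad [ 0.6861 -0.0321  0.233 ]
carrier [ 0.5685 -0.0283] -9.12042429743339 [[-0.0891 -0.3412]
 [-0.5162 -0.0697]
 [ 0.6146  0.4834]]
fin [[ 0.534  -0.0227  0.106 ]] mark [[ 0.6031 -0.0338  0.0785]] [[261.3027 231.9601]
 [266.0355 194.8203]]
```

View pics/w_crop.png

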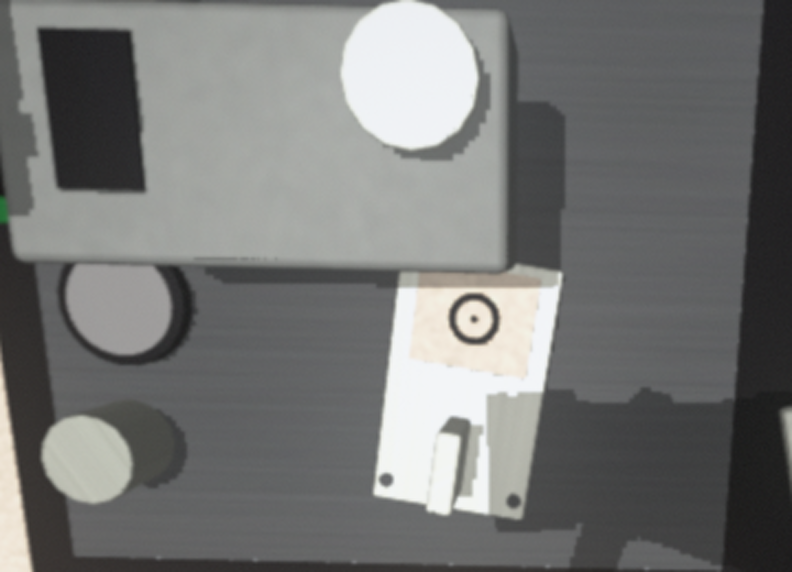

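```bash
cat >> h.py <<'E'
from scipy.spatial.transform import Rotation as Ro
def pose(p,yaw,lean,s0=None):
    y,l=np.radians([yaw,lean]);u=np.array([np.cos(y),np.sin(y),0]);k=np.array([0,0,1.])
    Y=u*np.sin(l)-k*np.cos(l);X=-u*np.cos(l)-k*np.sin(l)
    return np.array(p,float),np.c_[X,Y,np.cross(X,Y)]
def rel(T,frm=None):
    if frm is None:
        s=bot.read_state(); frm=(np.array(s['position']),np.array(s['tcp_rot']))
    p,R=frm
    return (R.T@(T[0]-p)/.08).round(3), (np.degrees(Ro.from_matrix(R.T@T[1]).as_rotvec())/60).round(3)
E
python3 - <<'E'
from h import *
g=np.array([.534,-.0227,.109])
G=pose(g,-9,45); Y=G[1][:,1]
A=pose(g-.083*Y+[0,0,.156],-9,45); B=pose(g-.083*Y,-9,45); D=pose(g-.003*Y,-9,45)
print(A[0],B[0],D[0]); print(rel(A)); print(rel(B,A)); print(rel(D,B))
E
```

```text
[ 0.47603271 -0.01351888  0.32368986] [ 0.47603271 -0.01351888  0.16768986] [ 0.5319048  -0.02236815  0.11112132]
(array([ 0.981,  1.011, -0.853]), array([0.059, 0.143, 0.748]))
(array([1.379, 1.379, 0.   ]), array([0., 0., 0.]))
(array([-0.,  1., -0.]), array([0., 0., 0.]))
```

arm_command:
  translation:
    - [0.98,1,-0.85]
    - [0.98,1,-0.85]
    - [0.98,1,-0.85]
    - [0.98,1,-0.85]
    - [0.98,1,-0.85]
  rotation:
    - [0.06,0.143,0.748]
    - [0.06,0.143,0.748]
    - [0.06,0.143,0.748]
    - [0.06,0.143,0.748]
    - [0.06,0.143,0.748]
  grip: [-1,-1,-1,-1,-1]

```text
time_s: 5.55
position: [0.4735, -0.0125, 0.3238]
tcp_rot: [[-0.796, 0.591, -0.127], [0.096, -0.084, -0.992], [-0.597, -0.802, 0.01]]
force: [1.7, 2.4, 0.4]
opening: 0.998
```

```bash
python3 - <<'E'
from h import *
g=np.array([.534,-.0227,.109])
G=pose(g,-9,45); Y=G[1][:,1]
B=pose(g-.083*Y,-9,45)
s=bot.read_state();print(s['position'],s['joint_positions'],s['time_s']);print(rel(B))
E
```

```text
[ 0.47346057 -0.01254118  0.32382368] [-19.13785008   2.02443005 121.32566324  18.18089899  21.470005
  63.13384093] 5.55
(array([ 1.139,  1.585, -0.012]), array([0.011, 0.028, 0.139]))
```

```bash
python3 - <<'E'
from h import *
g=np.array([.534,-.0227,.109])
G=pose(g,-9,28); Y=G[1][:,1]
D=pose(g-.003*Y,-9,28); B=pose(D[0]+[0,0,.085],-9,28)
print(rel(B),rel(D,B),D[0])
E
```

```text
(array([0.348, 1.723, 0.013]), array([ 0.007,  0.029, -0.145])) (array([0.499, 0.938, 0.   ]), array([0., 0., 0.])) [ 0.53260893 -0.02247968  0.11164884]
```

arm_command:
  translation:
    - [0.17,0.86,0.01]
    - [0.17,0.86,0.01]
    - [0.17,0.86,0.01]
  rotation:
    - [0.007,0.029,-0.145]
    - [0.007,0.029,-0.145]
    - [0.007,0.029,-0.145]
  grip: [-1,-1,-1]

```text
time_s: 5.85
position: [0.5057, -0.019, 0.2593]
tcp_rot: [[-0.875, 0.458, -0.156], [0.138, -0.072, -0.988], [-0.463, -0.886, -0.0]]
force: [-0.6, -0.7, 0.1]
opening: 1.002
```

```bash
python3 - <<'E'
from h import *
g=np.array([.534,-.0227,.109])
G=pose(g,-9,28); Y=G[1][:,1]
D=pose(g-.003*Y,-9,28); B=pose(D[0]+[0,0,.075],-9,28)
s=bot.read_state();print(s['position'],s['joint_positions'],s['time_s']);print(rel(B),rel(D,B),D[0])
E
```

```text
[ 0.50574373 -0.01901454  0.25931575] [-16.95584508  12.73452979 116.77431488   9.36002628  23.39359742
  74.32016643] 5.85
(array([ 0.121,  0.962, -0.009]), array([0.   , 0.   , 0.007])) (array([0.44 , 0.828, 0.   ]), array([0., 0., 0.])) [ 0.53260893 -0.02247968  0.11164884]
```

arm_command:
  translation:
    - [0.12,0.96,-0.01]
    - [0.12,0.96,-0.01]
    - [0.12,0.96,-0.01]
    - [0.12,0.96,-0.01]
  rotation:
    - [0,0,0.007]
    - [0,0,0.007]
    - [0,0,0.007]
    - [0,0,0.007]
  grip: [-1,-1,-1,-1]

```text
time_s: 6.25
position: [0.5328, -0.0224, 0.1893]
tcp_rot: [[-0.87, 0.467, -0.156], [0.137, -0.074, -0.988], [-0.473, -0.881, -0.0]]
force: [0.6, 0.3, 1.2]
opening: 1.001
```

```bash
python3 - <<'E'
from h import *
g=np.array([.534,-.0227,.109])
G=pose(g,-9,28); Y=G[1][:,1]
D=pose(g-.003*Y,-9,28)
s=bot.read_state();print(s['position'],s['joint_positions'],s['time_s']);print(rel(D))
c=snap('wrist','wrist2.png')
print('fin ends now expected',proj(c,[[.514,-.0196,.125],[.554,-.0258,.125]]))
E
```

```text
[ 0.53282452 -0.02243816  0.18932319] [-16.31718282  22.869706   118.379809    18.05999475  11.26407499
  65.79089371] 6.25
(array([0.461, 0.854, 0.001]), array([ 0.   ,  0.   , -0.004]))
fin ends now expected [[322.3670054  365.13304414]
 [322.07074483 286.48705603]]
```

View pics/wrist2.png

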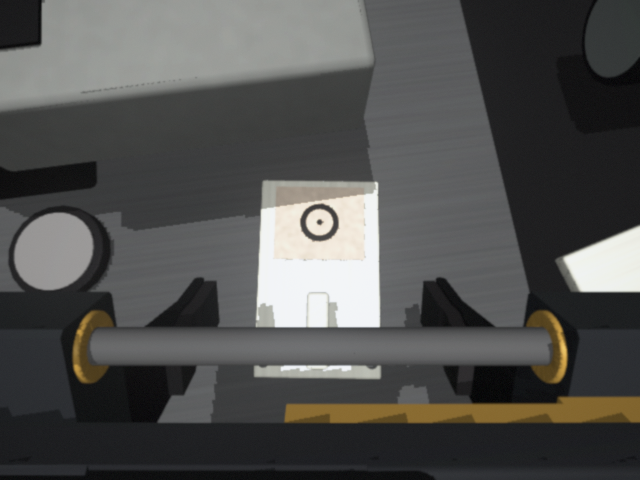

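The wrist view shows the fin at column 318 with its far top edge at row 293, and the ring at (319,222). The carrier is aligned with the jaws, so I'm lowering onto it.

arm_command:
  translation:
    - [0.15,0.28,0]
    - [0.3,0.56,0]
    - [0.44,0.84,0.01]
    - [0.44,0.84,0.01]
    - [0.44,0.84,0.01]
  rotation:
    - [0,0,0]
    - [0,0,0]
    - [0,0,0]
    - [0,0,0]
    - [0,0,0]
  grip: [-1,-1,-1,-1,-1]

```text
time_s: 6.8
position: [0.5388, -0.0163, 0.1396]
tcp_rot: [[-0.864, 0.484, -0.142], [0.135, -0.049, -0.99], [-0.486, -0.874, -0.023]]
force: [-0.1, 0.1, -0.4]
opening: 1.0
```

```bash
python3 - <<'E'
from h import *
g=np.array([.534,-.0227,.109])
G=pose(g,-9,28); Y=G[1][:,1]
D=pose(g-.003*Y,-9,28)
s=bot.read_state();print(s['position'],s['joint_positions'],s['time_s']);print(rel(D))
E
```

```text
[ 0.538793   -0.01630669  0.13958401] [-16.36979472  29.81576642 120.66604164  80.65936131   5.17021324
   2.83938872] 6.8
(array([0.226, 0.272, 0.095]), array([ 0.026,  0.001, -0.018]))
```

arm_command:
  translation:
    - [0.1,0,0.1]
    - [0.1,0.05,0.1]
    - [0.15,0.15,0.1]
    - [0.22,0.27,0.09]
    - [0.22,0.27,0.09]
  rotation:
    - [0.026,0,-0.018]
    - [0.026,0,-0.018]
    - [0.026,0,-0.018]
    - [0.026,0,-0.018]
    - [0.026,0,-0.018]
  grip: [-1,-1,-1,-1,-1]

```text
time_s: 7.3
position: [0.5335, -0.0214, 0.118]
tcp_rot: [[-0.872, 0.465, -0.153], [0.137, -0.069, -0.988], [-0.47, -0.883, -0.003]]
force: [-0.3, 0.3, -0.7]
opening: 1.002
```

```bash
python3 - <<'E'
from h import *
g=np.array([.534,-.0227,.109])
G=pose(g,-9,28); Y=G[1][:,1]
D=pose(g-.003*Y,-9,28)
s=bot.read_state();print(s['position'],s['joint_positions'],s['time_s']);print(rel(D))
E
```

```text
[ 0.53353336 -0.02142751  0.11804412] [-16.28280714  32.49255667 121.33827095 114.04977844   3.99257052
 -30.61561285] 7.3
(array([0.046, 0.066, 0.015]), array([ 0.004,  0.001, -0.   ]))
```

arm_command:
  translation:
    - [0.06,0.06,0.015]
    - [0.06,0.06,0.015]
    - [0.06,0.06,0.015]
    - [0.06,0.06,0.015]
    - [0.06,0.06,0.015]
  rotation:
    - [0.004,0,0]
    - [0.004,0,0]
    - [0.004,0,0]
    - [0.004,0,0]
    - [0.004,0,0]
  grip: [-1,-1,1,1,1]

```text
time_s: 7.8
position: [0.5305, -0.0222, 0.1101]
tcp_rot: [[-0.874, 0.461, -0.155], [0.137, -0.073, -0.988], [-0.466, -0.885, 0.001]]
force: [-0.4, 0.1, -0.5]
opening: 0.808
```

arm_command:
  translation:
    - [0,0,0]
    - [0,0,0]
    - [0,0,0]
    - [0,0,0]
  rotation:
    - [0,0,0]
    - [0,0,0]
    - [0,0,0]
    - [0,0,0]
  grip: [1,1,1,1]

```text
time_s: 8.2
position: [0.5298, -0.0221, 0.1088]
tcp_rot: [[-0.875, 0.458, -0.156], [0.138, -0.073, -0.988], [-0.464, -0.886, 0.001]]
force: [0.4, 0.1, -0.4]
opening: 0.447
```

```bash
python3 - <<'E'
from h import *
np.set_printoptions(precision=4,suppress=True)
s=bot.read_state();print(s['position'],s['tcp_rot'],s['joint_positions'],s['force'],s['opening'],s['time_s'])
p=np.array(s['position'])
# slide with yaw to 0: fin to (.580,-.028)
Y=np.array(s['tcp_rot'])[:,1]; lean=np.degrees(np.arctan2(np.hypot(*Y[:2]),-Y[2])); yaw=np.degrees(np.arctan2(Y[1],Y[0])); print(yaw,lean)
for y,dx,dy in((0,.045,-.006),(yaw,.045,-.007)):
    T=pose(p+[dx,dy,0],y,lean); print(T[0],rel(T))
E
```

```text
[ 0.5298 -0.0221  0.1088] [[-0.8752  0.4581 -0.1557]
 [ 0.1377 -0.0727 -0.9878]
 [-0.4638 -0.8859  0.0005]] [-16.3222  33.652  121.8789 131.3      4.5017 -47.9329] [ 0.3824  0.0706 -0.4425] 0.4474863211600488 8.2
-9.018741939088708 27.635077065309773
[ 0.5748 -0.0281  0.1088] (array([-0.503,  0.263, -0.014]), array([-0.07 , -0.132,  0.   ]))
[ 0.5748 -0.0291  0.1088] (array([-0.504,  0.264, -0.001]), array([-0.   ,  0.001,  0.   ]))
```

arm_command:
  translation:
    - [0,0,0]
    - [0,0,0]
    - [0,0,0]
    - [0,0,0]
    - [0,0,0]
  rotation:
    - [0,0,0]
    - [0,0,0]
    - [0,0,0]
    - [0,0,0]
    - [0,0,0]
  grip: [1,1,1,1,1]

```text
time_s: 8.7
position: [0.5297, -0.0219, 0.1087]
tcp_rot: [[-0.875, 0.458, -0.155], [0.137, -0.072, -0.988], [-0.464, -0.886, 0.0]]
force: [-0.0, 1.7, 0.4]
opening: 0.137
```

arm_command:
  translation:
    - [-0.1,0.053,-0.003]
    - [-0.2,0.106,-0.006]
    - [-0.3,0.158,-0.009]
    - [-0.4,0.21,-0.012]
    - [-0.5,0.263,-0.014]
  rotation:
    - [-0.014,-0.027,0]
    - [-0.028,-0.053,0]
    - [-0.042,-0.08,0]
    - [-0.056,-0.106,0]
    - [-0.07,-0.132,0]
  grip: [1,1,1,1,1]

```text
time_s: 9.2
position: [0.5698, -0.0268, 0.1085]
tcp_rot: [[-0.889, 0.458, 0.002], [-0.001, 0.001, -1.0], [-0.458, -0.889, -0.001]]
force: [-24.4, 1.3, 29.5]
opening: 0.133
```

```bash
python3 - <<'E'
from h import *
np.set_printoptions(precision=4,suppress=True)
s=bot.read_state();print(s['position'],s['tcp_rot'],s['joint_positions'],s['force'],s['opening'],s['time_s'])
Y=np.array(s['tcp_rot'])[:,1]; print(np.degrees(np.arctan2(np.hypot(*Y[:2]),-Y[2])),np.degrees(np.arctan2(Y[1],Y[0])))
E
```

```text
[ 0.5698 -0.0268  0.1085] [[-0.8887  0.4585  0.0016]
 [-0.0011  0.0014 -1.    ]
 [-0.4585 -0.8887 -0.0007]] [-18.1307  34.6526 116.0598  69.0495   8.8686   4.8886] [-24.4414   1.3116  29.4563] 0.1328643241158633 9.2
27.287825499064255 0.17243650381131267
```

arm_command:
  translation:
    - [0,0,0]
    - [0,0,0]
  rotation:
    - [0,0,0]
    - [0,0,0]
  grip: [1,1]

```text
time_s: 9.4
position: [0.5743, -0.0284, 0.1086]
tcp_rot: [[-0.886, 0.464, -0.001], [0.001, -0.001, -1.0], [-0.464, -0.886, 0.0]]
force: [-1.5, -2.6, 1.5]
opening: 0.139
```

arm_command:
  translation:
    - [0,0,0]
    - [0,0,0]
    - [0,0,0]
    - [0,0,0]
    - [0,0,0]
  rotation:
    - [0,0,0]
    - [0,0,0]
    - [0,0,0]
    - [0,0,0]
    - [0,0,0]
  grip: [-0.2,-0.2,-0.2,-0.2,-0.2]

```text
time_s: 9.9
position: [0.5747, -0.0279, 0.1088]
tcp_rot: [[-0.886, 0.464, 0.0], [-0.0, 0.0, -1.0], [-0.464, -0.886, -0.0]]
force: [-0.7, 0.5, -0.1]
opening: 0.505
```

```bash
python3 - <<'E'
from h import *
np.set_printoptions(precision=4,suppress=True)
s=bot.read_state();print(s['position'],s['joint_positions'],s['force'],s['opening'],s['time_s'])
c=snap('wrist','wrist3.png')
for r in models.spot_point('wrist','carrier_mark')[:2]+models.spot_point('wrist','carrier_fin')[:2]:
    uv=np.array(r['point'])*[640,480];print(r['conf'],uv,atz(c,uv,.0785))
p=np.array(s['position']);R=np.array(s['tcp_rot']);gp=p+.003*R[:,1]
T=pose(gp+[0,0,0.004],0,40);T=(T[0]-.003*T[1][:,1],T[1]);print(gp,T[0],rel(T))
E
```

```text
[ 0.5747 -0.0279  0.1088] [-18.0924  34.8319 115.5897  69.6036   8.8642   4.4807] [-0.6757  0.5016 -0.0953] 0.5047546932344262 9.9
0.67 [322.368 173.808] [ 0.6469 -0.028   0.0785]
0.79 [319.104 321.984] [ 0.5773 -0.0265  0.0785]
[ 0.5761 -0.0279  0.1061] [ 0.5742 -0.0279  0.1124] (array([-0.016, -0.043, -0.001]), array([ 0.   , -0.   ,  0.206]))
```

View pics/wrist3.png

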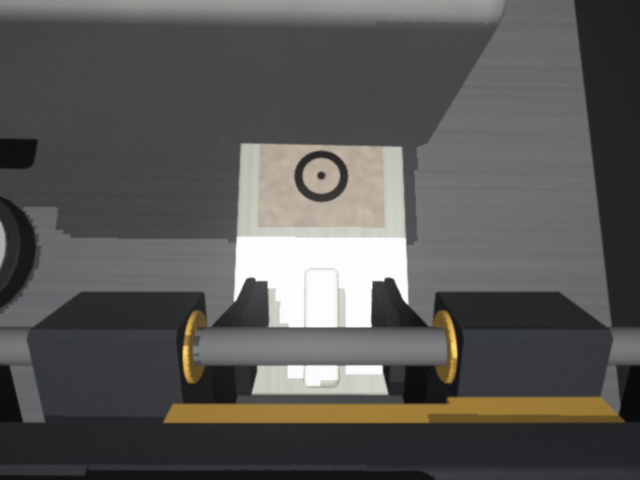

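arm_command:
  translation:
    - [-0.01,-0.05,0]
    - [-0.016,-0.05,0]
    - [-0.016,-0.043,0]
    - [-0.016,-0.043,0]
  rotation:
    - [0,0,0.1]
    - [0,0,0.206]
    - [0,0,0.206]
    - [0,0,0.206]
  grip: [-0.2,-0.2,-0.2,-0.2]

```text
time_s: 10.45
position: [0.5711, -0.0098, 0.1076]
tcp_rot: [[-0.828, 0.56, 0.033], [0.007, 0.069, -0.998], [-0.561, -0.826, -0.061]]
force: [0.4, 1.2, -0.8]
opening: 0.6
```

```bash
python3 - <<'E'
from h import *
np.set_printoptions(precision=4,suppress=True)
s=bot.read_state();print(s['position'],s['tcp_rot'],s['joint_positions'],s['force'],s['opening'],s['time_s'])
c=snap('side'); w=snap('wrist')
I=cv2.resize(c['image'][180:280,290:410],(600,500),interpolation=cv2.INTER_CUBIC); cv2.imwrite('pics/side4.png',I)
for th,z in(('carrier_mark',.0785),('head_pad',.233),('head_under',.158),('needle',.108)):
    for r in models.spot_point('side',th)[:2]:
        uv=np.array(r['point'])*[640,480];print(th,r['conf'],uv,atz(c,uv,z))
print(proj(c,[[.6855,-.031,z] for z in(.108,.158,.233,.0785)]))
for r in models.spot_point('wrist','carrier_mark')[:2]:
    uv=np.array(r['point'])*[640,480];print(r['conf'],uv,atz(w,uv,.0785))
E
```

```text
[ 0.5711 -0.0098  0.1076] [[-0.8279  0.56    0.0327]
 [ 0.0074  0.0693 -0.9976]
 [-0.5609 -0.8256 -0.0615]] [-19.6552  36.5269 120.4395 119.0483  16.8622 -46.4296] [ 0.3878  1.2365 -0.805 ] 0.6002028901252299 10.45
carrier_mark 0.94 [342.272 245.376] [ 0.6381 -0.0366  0.0785]
carrier_mark 0.8 [256.768 279.696] [0.291  0.0218 0.0785]
head_pad 0.55 [351.168 200.784] [ 0.6883 -0.0323  0.233 ]
head_under 0.94 [349.504 219.12 ] [ 0.692  -0.0235  0.158 ]
needle 0.73 [349.632 198.48 ] [0.9213 0.1645 0.108 ]
needle 0.21 [328.512 241.92 ] [ 0.5849 -0.0189  0.108 ]
[[349.7302 232.8464]
 [349.9788 220.3472]
 [350.3591 200.9288]
 [349.5854 240.0586]]
0.58 [365.312 178.992] [ 0.6455 -0.0268  0.0785]
```

View pics/side4.png

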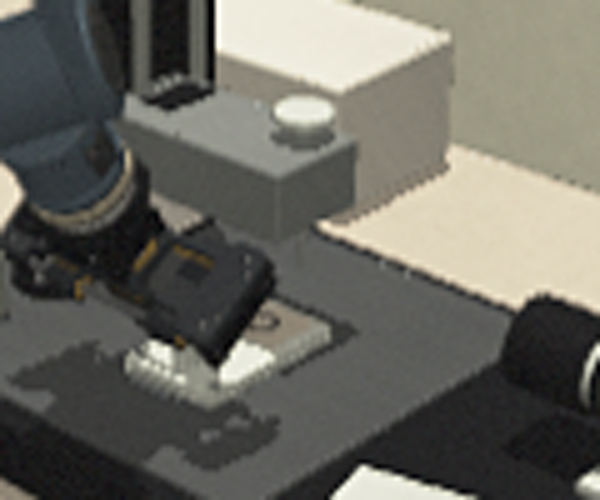

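The side crop shows the gripper leaning over the fin. The needle hangs below the head near full-image (350,230), where my needle estimate projects, and the ring is visible near (343,244).

```bash
python3 - <<'E'
from h import *
T=pose([.5742,-.0279,.1124],0,40);print(rel(T))
E
```

```text
(array([-0.065, -0.046,  0.225]), array([ 0.067, -0.01 ,  0.099]))
```

arm_command:
  translation:
    - [-0.06,-0.05,0.22]
    - [-0.06,-0.05,0.22]
    - [-0.06,-0.05,0.22]
    - [-0.06,-0.05,0.22]
    - [-0.06,-0.05,0.22]
  rotation:
    - [0.067,-0.01,0.099]
    - [0.067,-0.01,0.099]
    - [0.067,-0.01,0.099]
    - [0.067,-0.01,0.099]
    - [0.067,-0.01,0.099]
  grip: [-0.2,-0.2,-0.2,-0.2,-0.2]

```text
time_s: 11.3
position: [0.5742, -0.0269, 0.1128]
tcp_rot: [[-0.765, 0.644, 0.001], [-0.0, 0.001, -1.0], [-0.644, -0.765, -0.001]]
force: [-0.5, -0.2, -0.1]
opening: 0.598
```

```bash
python3 - <<'E'
from h import *
np.set_printoptions(precision=4,suppress=True)
s=bot.read_state();print(s['position'],s['tcp_rot'],s['joint_positions'],s['force'],s['opening'],s['time_s'])
T=pose([.5742,-.0279,.1124],0,40);print(rel(T))
w=snap('wrist')
for r in models.spot_point('wrist','carrier_mark')[:2]:
    uv=np.array(r['point'])*[640,480];print(r['conf'],uv,atz(w,uv,.0785))
E
```

```text
[ 0.5742 -0.0269  0.1128] [[-0.7651  0.6439  0.0009]
 [-0.0001  0.0012 -1.    ]
 [-0.6439 -0.7651 -0.0008]] [-20.4042  38.0251 123.7128 145.8821  23.7137 -74.0879] [-0.5397 -0.1786 -0.1485] 0.5975343384516546 11.3
(array([0.003, 0.004, 0.012]), array([ 0.001,  0.   , -0.001]))
0.62 [324.608 205.488] [ 0.6446 -0.0282  0.0785]
```

arm_command:
  translation:
    - [0,0,0]
    - [0,0,0]
    - [0,0,0]
    - [0,0,0]
    - [0,0,0]
  rotation:
    - [0,0,0]
    - [0,0,0]
    - [0,0,0]
    - [0,0,0]
    - [0,0,0]
  grip: [1,1,1,1,1]

```text
time_s: 11.9
position: [0.5736, -0.0272, 0.1125]
tcp_rot: [[-0.766, 0.643, -0.0], [0.001, 0.0, -1.0], [-0.643, -0.766, -0.001]]
force: [-0.2, 0.4, 0.5]
opening: 0.23
```

arm_command:
  translation:
    - [0,0,0]
    - [0,0,0]
    - [0,0,0]
  rotation:
    - [0,0,0]
    - [0,0,0]
    - [0,0,0]
  grip: [1,1,1]

```text
time_s: 12.2
position: [0.5736, -0.0275, 0.1125]
tcp_rot: [[-0.766, 0.643, -0.001], [0.001, -0.0, -1.0], [-0.643, -0.766, -0.0]]
force: [-0.8, -1.5, 1.3]
opening: 0.137
```

arm_command:
  translation:
    - [-0.09,0.076,0.01]
    - [-0.18,0.151,0.02]
    - [-0.27,0.227,0.03]
    - [-0.36,0.303,0.04]
    - [-0.36,0.303,0.04]
  rotation:
    - [0,0,0]
    - [0,0,0]
    - [0,0,0]
    - [0,0,0]
    - [0,0,0]
  grip: [1,1,1,1,1]

```text
time_s: 12.7
position: [0.6111, -0.0301, 0.1124]
tcp_rot: [[-0.766, 0.643, 0.001], [-0.001, 0.0, -1.0], [-0.643, -0.766, 0.0]]
force: [-1.5, 0.2, 1.1]
opening: 0.138
```

```bash
python3 - <<'E'
from h import *
np.set_printoptions(precision=4,suppress=True)
s=bot.read_state();print(s['position'],s['tcp_rot'],s['joint_positions'],s['force'],s['opening'],s['time_s'])
c=snap('side'); w=snap('wrist')
A=cv2.resize(c['image'][185:265,300:400],(500,400),interpolation=cv2.INTER_CUBIC); B=cv2.resize(w['image'][80:400,200:440],(300,400))
cv2.imwrite('pics/five.png',np.hstack([A,B]))
for n,k in(('side',c),('wrist',w)):
  for th,z in(('carrier_mark',.0785),('head_pad',.233),('head_under',.158),('needle',.108)):
    for r in models.spot_point(n,th)[:1]:
        uv=np.array(r['point'])*[640,480];print(n,th,r['conf'],uv,atz(k,uv,z))
print(proj(w,[[.6855,-.031,z] for z in(.108,.0785)]))
E
```

```text
[ 0.6111 -0.0301  0.1124] [[-0.7662  0.6426  0.0007]
 [-0.0006  0.0005 -1.    ]
 [-0.6426 -0.7662  0.    ]] [-18.9913  38.4697 118.3012 140.7023  19.321  -67.1266] [-1.4926  0.235   1.0688] 0.13790139233664633 12.7
side carrier_mark 0.87 [352.128 239.712] [ 0.6936 -0.0362  0.0785]
side head_pad 0.61 [350.4   202.416] [ 0.6759 -0.0391  0.233 ]
side head_under 0.96 [352.32  215.808] [ 0.7196 -0.0138  0.158 ]
[[324.33   166.6841]
 [323.6982 198.1801]]
```

View pics/five.png

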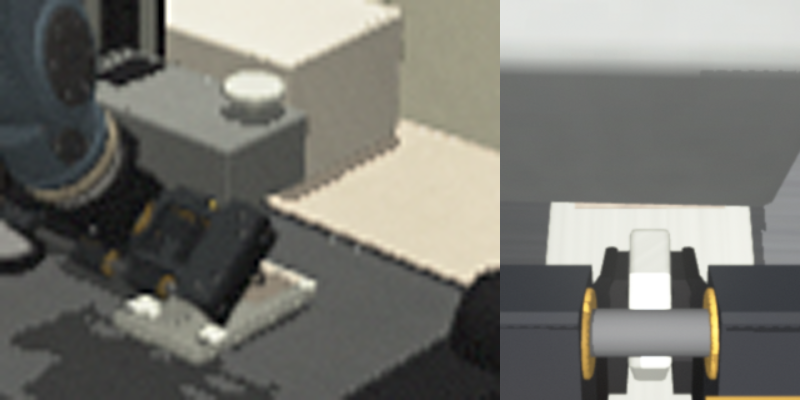

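arm_command:
  translation:
    - [0,0,0]
    - [0,0,0]
    - [0,0,0]
    - [0,0,0]
    - [0,0,0]
  rotation:
    - [0,0,0]
    - [0,0,0]
    - [0,0,0]
    - [0,0,0]
    - [0,0,0]
  grip: [0,0,0,0,0]

```text
time_s: 13.7
position: [0.6113, -0.0306, 0.1124]
tcp_rot: [[-0.766, 0.643, -0.001], [0.001, 0.0, -1.0], [-0.643, -0.766, -0.001]]
force: [0.1, 0.8, 0.5]
opening: 0.466
```

arm_command:
  translation:
    - [0,-0.4,0]
    - [0,-0.8,0]
    - [0,-0.8,0]
  rotation:
    - [0,0,0]
    - [0,0,0]
    - [0,0,0]
  grip: [0,0,0]

```text
time_s: 14.0
position: [0.5682, -0.0301, 0.1632]
tcp_rot: [[-0.765, 0.644, -0.0], [0.0, -0.0, -1.0], [-0.644, -0.765, 0.0]]
force: [-0.4, -0.2, -0.1]
opening: 0.498
```

```bash
python3 - <<'E'
from h import *
np.set_printoptions(precision=4,suppress=True)
s=bot.read_state();print(s['position'],s['tcp_rot'],s['joint_positions'],s['force'],s['opening'],s['time_s'])
A=pose([.55,-.11,.26],0,30);B=pose([.58,-.19,.33],0,0);X=Ro.from_rotvec(np.radians(20)*np.array([1,0,0])).as_matrix()
Cc=(np.array([.60,-.24,.32]),X@B[1])
print(rel(A),rel(B,A),rel(Cc,B)); print(Cc[1])
w=snap('wrist')
for r in models.spot_point('wrist','carrier_mark')[:2]+models.spot_point('wrist','needle')[:1]:
    uv=np.array(r['point'])*[640,480];print(r['conf'],uv,atz(w,uv,.0785))
E
```

```text
[ 0.5682 -0.0301  0.1632] [[-0.7654  0.6436 -0.0002]
 [ 0.     -0.0003 -1.    ]
 [-0.6436 -0.7654  0.0002]] [-21.1131  30.3806 123.028  130.0122  17.5978 -57.8304] [-0.4306 -0.1667 -0.0941] 0.4979484316989978 14.0
(array([-0.605, -1.073,  1.   ]), array([-0.   , -0.   , -0.168])) (array([-0.762, -0.57 ,  1.   ]), array([ 0. ,  0. , -0.5])) (array([-0.25 ,  0.125,  0.625]), array([-0.333,  0.   ,  0.   ]))
[[-1.      0.      0.    ]
 [ 0.      0.342  -0.9397]
 [ 0.     -0.9397 -0.342 ]]
```

arm_command:
  translation:
    - [-0.3,-0.55,0.5]
    - [-0.6,-1,1]
    - [-0.6,-1,1]
    - [-0.6,-1,1]
  rotation:
    - [0,0,-0.06]
    - [0,0,-0.168]
    - [0,0,-0.168]
    - [0,0,-0.168]
  grip: [0,0,0,0]

```text
time_s: 14.55
position: [0.5761, -0.0291, 0.1928]
tcp_rot: [[-0.803, 0.593, 0.052], [-0.002, 0.084, -0.996], [-0.596, -0.8, -0.066]]
force: [0.2, 0.7, -1.3]
opening: 0.501
```

arm_command:
  translation:
    - [-0.76,-0.6,1]
    - [-0.76,-0.6,1]
    - [-0.76,-0.6,1]
    - [-0.76,-0.6,1]
    - [-0.76,-0.6,1]
  rotation:
    - [0,0,-0.5]
    - [0,0,-0.5]
    - [0,0,-0.5]
    - [0,0,-0.5]
    - [0,0,-0.5]
  grip: [1,1,1,1,1]

```text
time_s: 15.05
position: [0.5983, -0.1131, 0.2619]
tcp_rot: [[-0.959, 0.273, 0.074], [-0.044, 0.112, -0.993], [-0.279, -0.955, -0.095]]
force: [1.4, 1.0, -0.8]
opening: 0.138
```

```bash
python3 - <<'E'
from h import *
np.set_printoptions(precision=4,suppress=True)
s=bot.read_state();print(s['position'],s['tcp_rot'],s['joint_positions'],s['force'],s['opening'],s['time_s'])
B=pose([.58,-.19,.33],0,0);X=Ro.from_rotvec(np.radians(20)*np.array([1,0,0])).as_matrix()
print(rel((np.array([.60,-.24,.32]),X@B[1])))
E
```

```text
[ 0.5983 -0.1131  0.2619] [[-0.9592  0.273   0.0737]
 [-0.0445  0.1117 -0.9927]
 [-0.2793 -0.9555 -0.095 ]] [-27.3779  23.3904  93.9216  16.4499  52.5415  50.269 ] [ 1.3537  0.9988 -0.8321] 0.13767410058547494 15.05
(array([-0.153, -0.865,  1.508]), array([-0.231,  0.103, -0.254]))
```

arm_command:
  translation:
    - [-0.15,-0.86,1]
    - [-0.15,-0.86,1]
    - [-0.15,-0.86,1]
    - [-0.15,-0.86,1]
  rotation:
    - [-0.23,0.1,-0.25]
    - [-0.23,0.1,-0.25]
    - [-0.23,0.1,-0.25]
    - [-0.23,0.1,-0.25]
  grip: [1,1,1,1]

```text
time_s: 15.45
position: [0.6011, -0.2056, 0.3246]
tcp_rot: [[-1.0, 0.017, 0.005], [0.001, 0.338, -0.941], [-0.018, -0.941, -0.338]]
force: [0.5, 0.1, -0.1]
opening: 0.007
```

```bash
python3 - <<'E'
from h import *
np.set_printoptions(precision=4,suppress=True)
s=bot.read_state();print(s['position'],s['tcp_rot'],s['force'],s['opening'],s['time_s'])
w=snap('wrist','wrist6.png'); c=snap('side');d=snap('scene')
print(proj(w,[[.6855,-.031,z] for z in(.233,.108,.0785)]))
for n,k in(('wrist',w),('side',c),('scene',d)):
  for th,z in(('carrier_mark',.0785),('head_pad',.233),('head_under',.158),('needle',.108)):
    for r in models.spot_point(n,th)[:1]:
        uv=np.array(r['point'])*[640,480];print(n,th,r['conf'],uv,atz(k,uv,z))
E
```

```text
[ 0.6011 -0.2056  0.3246] [[-0.9998  0.0172  0.0053]
 [ 0.0009  0.3384 -0.941 ]
 [-0.018  -0.9408 -0.3384]] [ 0.4806  0.0715 -0.07  ] 0.007122580990088998 15.45
[[119.3969 107.1399]
 [223.3195 112.0313]
 [239.5332 112.801 ]]
wrist carrier_mark 0.57 [240.512 115.008] [ 0.6834 -0.032   0.0785]
wrist head_pad 0.84 [121.92  105.888] [ 0.6863 -0.0332  0.233 ]
wrist head_under 0.74 [191.616 109.488] [ 0.6863 -0.0326  0.158 ]
wrist needle 0.24 [239.68  114.192] [ 0.6835 -0.0483  0.108 ]
side carrier_mark 0.84 [350.08  242.784] [ 0.671  -0.0453  0.0785]
side head_pad 0.87 [348.48 200.4 ] [ 0.6847 -0.0232  0.233 ]
side head_under 0.77 [351.424 218.208] [ 0.7022 -0.0239  0.158 ]
scene carrier_mark 0.93 [362.176 320.88 ] [0.3547 0.1505 0.0785]
scene head_pad 0.83 [226.496 221.184] [ 0.6789 -0.032   0.233 ]
scene head_under 0.71 [301.376 459.888] [0.4859 0.5421 0.158 ]
```

View pics/wrist6.png

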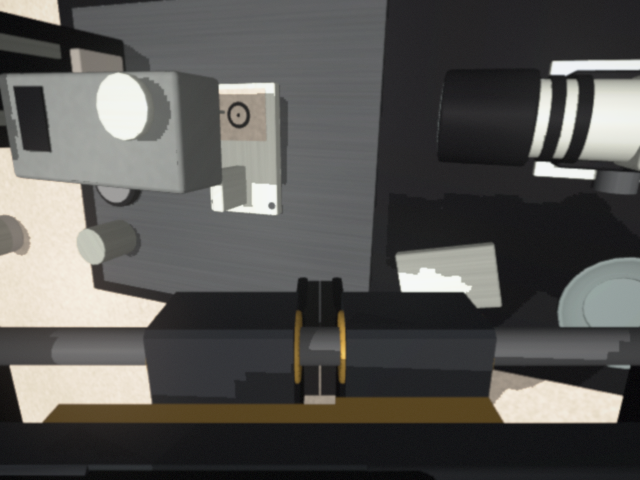

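The wrist view shows the ring at (238,115) beyond the head's end face, the pad at (121,106), and a thin needle running left of the ring to about (224,112). I'll enlarge this.

```bash
python3 - <<'E'
from h import *
np.set_printoptions(precision=4,suppress=True)
w=snap('wrist'); im=w['image']
cv2.imwrite('pics/z7.png',cv2.resize(im[60:150,85:285],(800,360),interpolation=cv2.INTER_NEAREST))
g=cv2.cvtColor(im,cv2.COLOR_BGR2GRAY)
# pad ellipse (bright)
m=(g>225).astype('u1'); n,l,st,ce=cv2.connectedComponentsWithStats(m); k=l[106,121]; print('pad',st[k],ce[k],atz(w,ce[k],.233))
cs=cv2.findContours((l==k).astype('u1'),0,1)[0]; e=cv2.fitEllipse(max(cs,key=len)); print(e,atz(w,e[0],.233))
r=g[95:135,220:258]; d=(r<70).astype('u1'); n,l,st,ce=cv2.connectedComponentsWithStats(d); print([(s[4],c+[220,95]) for s,c in zip(st,ce)][1:])
E
```

```text
pad [ 105   66   50   67 2630] [129.4411  99.1354] [ 0.6861 -0.0327  0.233 ]
((129.4404296875, 99.13273620605469), (48.694393157958984, 66.61223602294922), 167.8638916015625) [ 0.6861 -0.0327  0.233 ]
[(np.int32(164), array([245.2561, 109.7683])), (np.int32(4), array([244.5, 109.5])), (np.int32(1), array([220., 117.]))]
```

View pics/z7.png

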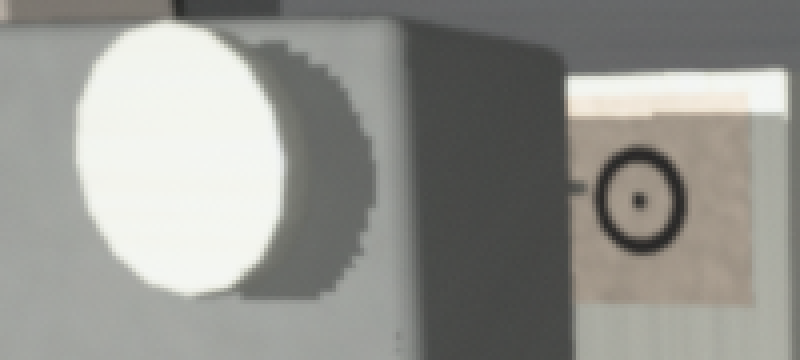

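The zoom shows the needle tip at full-image (231.5,106.7), the ring's dot at (245,109.8) and the pad's centre at (129.4,99.1).

```bash
python3 - <<'E'
from h import *
np.set_printoptions(precision=4,suppress=True)
w=snap('wrist')
n=atz(w,(231.3,106.6),.108);m=atz(w,(244.9,109.7),.0785);p=atz(w,(129.4,99.1),.233);print('tip',n,'mark',m,'pad',p)
print('axis foot proj',proj(w,[[*n[:2],.0785],[*p[:2],.0785],[*p[:2],.108]]))
s=bot.read_state();print(s['position'],s['time_s'])
E
```

```text
tip [ 0.6857 -0.0324  0.108 ] mark [ 0.6838 -0.0298  0.0785] pad [ 0.6862 -0.0328  0.233 ]
axis foot proj [[247.1876 107.6531]
 [247.4927 107.1554]
 [231.6164 106.0667]]
[ 0.5978 -0.1992  0.3248] 16.3
```

```bash
python3 - <<'E'
from h import *
A=pose([.53,-.13,.32],0,20);V=pose([.51,-.06,.27],0,40)
print(rel(A),rel(V,A))
E
```

```text
(array([ 0.845,  0.339, -0.8  ]), array([ 0.329, -0.052,  0.316])) (array([ 0.449,  0.502, -0.875]), array([0.   , 0.   , 0.333]))
```

arm_command:
  translation:
    - [0.85,0.34,-0.8]
    - [0.85,0.34,-0.8]
    - [0.85,0.34,-0.8]
    - [0.85,0.34,-0.8]
  rotation:
    - [0.33,-0.05,0.315]
    - [0.33,-0.05,0.315]
    - [0.33,-0.05,0.315]
    - [0.33,-0.05,0.315]
  grip: [0,0,0,0]

```text
time_s: 16.7
position: [0.5257, -0.1263, 0.3191]
tcp_rot: [[-0.941, 0.34, -0.001], [0.0, -0.001, -1.0], [-0.34, -0.941, 0.001]]
force: [0.0, 0.2, 0.6]
opening: 0.282
```

arm_command:
  translation:
    - [0.45,0.5,-0.87]
    - [0.45,0.5,-0.87]
    - [0.45,0.5,-0.87]
    - [0.45,0.5,-0.87]
  rotation:
    - [0,0,0.333]
    - [0,0,0.333]
    - [0,0,0.333]
    - [0,0,0.333]
  grip: [0,0,0,0]

```text
time_s: 17.1
position: [0.515, -0.0581, 0.2741]
tcp_rot: [[-0.777, 0.629, 0.015], [-0.003, 0.02, -1.0], [-0.629, -0.777, -0.013]]
force: [0.7, 0.6, 2.0]
opening: 0.489
```

```bash
python3 - <<'E'
from h import *
np.set_printoptions(precision=4,suppress=True)
s=bot.read_state();print(s['position'],s['joint_positions'],s['opening'],s['time_s'])
V=pose([.55,-.0305,.1855],0,40);G=pose([.6113,-.0305,.1124],0,40)
print(rel(V),rel(G,V))
E
```

```text
[ 0.515  -0.0581  0.2741] [-29.6127  12.0639 122.1134  60.7948  22.0657   6.9029] 0.48933118581785395 17.1
(array([ 0.355,  1.142, -0.324]), array([0.019, 0.003, 0.017])) (array([0.   , 1.193, 0.   ]), array([0., 0., 0.]))
```

Halfway there.

arm_command:
  translation:
    - [0.35,0.9,-0.32]
    - [0.35,0.9,-0.32]
    - [0.35,0.9,-0.32]
    - [0.35,0.9,-0.32]
    - [0.35,0.9,-0.32]
  rotation:
    - [0.019,0,0.017]
    - [0.019,0,0.017]
    - [0.019,0,0.017]
    - [0.019,0,0.017]
    - [0.019,0,0.017]
  grip: [0,0,0,0,0]

```text
time_s: 17.6
position: [0.5383, -0.0314, 0.1991]
tcp_rot: [[-0.769, 0.639, 0.002], [-0.002, 0.001, -1.0], [-0.639, -0.769, 0.001]]
force: [-0.8, -0.0, -0.6]
opening: 0.499
```

```bash
python3 - <<'E'
from h import *
np.set_printoptions(precision=4,suppress=True)
s=bot.read_state();print(s['position'],s['joint_positions'],s['opening'],s['time_s'])
V=pose([.562,-.0305,.1712],0,40);G=pose([.6113,-.0305,.1124],0,40)
print(rel(V),rel(G,V),rel(G))
E
```

```text
[ 0.5383 -0.0314  0.1991] [-23.0916  23.8712 125.2606 113.5609  15.9184 -42.6822] 0.49940089363378015 17.6
(array([-0.005,  0.457, -0.011]), array([0.001, 0.002, 0.005])) (array([0.   , 0.959, 0.   ]), array([0., 0., 0.])) (array([-0.009,  1.417, -0.01 ]), array([0.001, 0.002, 0.005]))
```

arm_command:
  translation:
    - [0,0.35,-0.01]
    - [-0.005,0.7,-0.01]
    - [-0.005,0.7,-0.01]
  rotation:
    - [0.001,0.002,0.005]
    - [0.001,0.002,0.005]
    - [0.001,0.002,0.005]
  grip: [0,0,0]

```text
time_s: 17.9
position: [0.5767, -0.0314, 0.1564]
tcp_rot: [[-0.764, 0.645, 0.0], [-0.0, -0.0, -1.0], [-0.645, -0.764, 0.0]]
force: [0.3, 0.7, -0.4]
opening: 0.499
```

```bash
python3 - <<'E'
from h import *
np.set_printoptions(precision=4,suppress=True)
s=bot.read_state();print(s['position'],s['joint_positions'],s['opening'],s['time_s'])
G=pose([.6113,-.0305,.1124],0,40)
print(rel(G))
E
```

```text
[ 0.5767 -0.0314  0.1564] [-20.8672  31.6304 122.1216 131.3886  17.8084 -59.0524] 0.49901327708023896 17.9
(array([ 0.023,  0.699, -0.012]), array([-0.   ,  0.   , -0.002]))
```

arm_command:
  translation:
    - [0.01,0.35,-0.01]
    - [0.023,0.7,-0.012]
    - [0.023,0.7,-0.012]
    - [0.023,0.7,-0.012]
  rotation:
    - [0,0,0]
    - [0,0,0]
    - [0,0,0]
    - [0,0,0]
  grip: [0,0,0,0]

```text
time_s: 18.3
position: [0.609, -0.0299, 0.1148]
tcp_rot: [[-0.764, 0.645, 0.001], [-0.001, -0.0, -1.0], [-0.645, -0.764, 0.001]]
force: [-0.5, -0.1, -0.2]
opening: 0.497
```

arm_command:
  translation:
    - [0,0,0]
    - [0,0,0]
    - [0,0,0]
    - [0,0,0]
    - [0,0,0]
  rotation:
    - [0,0,0]
    - [0,0,0]
    - [0,0,0]
    - [0,0,0]
    - [0,0,0]
  grip: [1,1,1,1,1]

```text
time_s: 18.8
position: [0.6097, -0.0301, 0.1147]
tcp_rot: [[-0.763, 0.646, 0.0], [-0.001, -0.001, -1.0], [-0.646, -0.763, 0.001]]
force: [-1.0, -2.5, 2.8]
opening: 0.136
```

arm_command:
  translation:
    - [0,0,0]
    - [0,0,0]
    - [0,0,0]
  rotation:
    - [0,0,0]
    - [0,0,0]
    - [0,0,0]
  grip: [1,1,1]

```text
time_s: 19.1
position: [0.6097, -0.0301, 0.1147]
tcp_rot: [[-0.763, 0.646, 0.0], [-0.001, -0.001, -1.0], [-0.646, -0.763, 0.001]]
force: [-3.0, 0.3, 5.9]
opening: 0.136
```

```bash
python3 - <<'E'
from h import *
np.set_printoptions(precision=4,suppress=True)
s=bot.read_state();print(s['position'],s['force'],s['opening'],s['time_s'])
G=pose([.6132,-.0331,s['position'][2]],0,40)
print(rel(G))
E
```

```text
[ 0.6097 -0.0301  0.1147] [-3.0098  0.2698  5.8565] 0.13555168699716358 19.1
(array([-0.034,  0.028,  0.038]), array([-0.001,  0.001, -0.004]))
```

arm_command:
  translation:
    - [-0.01,0.008,0.017]
    - [-0.018,0.0155,0.033]
    - [-0.018,0.0155,0.033]
    - [-0.018,0.0155,0.033]
  rotation:
    - [0,0,0]
    - [0,0,0]
    - [0,0,0]
    - [0,0,0]
  grip: [1,1,1,1]

```text
time_s: 19.5
position: [0.6099, -0.0305, 0.1147]
tcp_rot: [[-0.764, 0.645, 0.004], [-0.004, 0.003, -1.0], [-0.645, -0.764, 0.0]]
force: [-7.4, 4.8, 10.7]
opening: 0.136
```

arm_command:
  translation:
    - [0,0,0]
    - [0,0,0]
    - [0,0,0]
    - [0,0,0]
    - [0,0,0]
  rotation:
    - [0,0,0]
    - [0,0,0]
    - [0,0,0]
    - [0,0,0]
    - [0,0,0]
  grip: [0,0,0,0,0]

```text
time_s: 20.0
position: [0.6118, -0.033, 0.1141]
tcp_rot: [[-0.764, 0.645, 0.0], [-0.001, -0.001, -1.0], [-0.645, -0.764, 0.001]]
force: [-0.6, 0.4, 0.1]
opening: 0.47
```

arm_command:
  translation:
    - [0,-0.4,0]
    - [0,-0.8,0]
    - [0,-0.9,0]
    - [0,-0.9,0]
  rotation:
    - [0,0,0]
    - [0,0,0]
    - [0,0,0]
    - [0,0,0]
  grip: [0,0,0,0]

```text
time_s: 20.4
position: [0.5646, -0.0328, 0.1703]
tcp_rot: [[-0.763, 0.646, 0.0], [-0.001, -0.001, -1.0], [-0.646, -0.763, 0.002]]
force: [0.1, -0.4, -0.2]
opening: 0.495
```

```bash
python3 - <<'E'
from h import *
np.set_printoptions(precision=4,suppress=True)
s=bot.read_state();print(s['position'],s['joint_positions'],s['force'],s['opening'],s['time_s'])
A=pose([.53,-.06,.23],0,40);X=Ro.from_rotvec(np.radians(20)*np.array([1,0,0])).as_matrix()
B=pose([.53,-.13,.30],0,20); D=(np.array([.60,-.20,.325]),X@pose([0,0,0],0,0)[1])
print(rel(A),rel(B,A),rel(D,B))
E
```

```text
[ 0.5646 -0.0328  0.1703] [-21.7217  29.301  123.3577 127.6087  17.4894 -55.9064] [ 0.1166 -0.3771 -0.1513] 0.49501301316513846 20.4
(array([-0.151, -0.848,  0.341]), array([-0.001,  0.001, -0.005])) (array([-0.562, -0.67 ,  0.875]), array([ 0.   ,  0.   , -0.333])) (array([-0.929,  0.006,  0.875]), array([-0.33 ,  0.058, -0.33 ]))
```

arm_command:
  translation:
    - [-0.15,-0.85,0.34]
    - [-0.15,-0.85,0.34]
    - [-0.15,-0.85,0.34]
  rotation:
    - [0,0,0]
    - [0,0,0]
    - [0,0,0]
  grip: [0,0,0]

```text
time_s: 20.7
position: [0.5307, -0.0605, 0.2293]
tcp_rot: [[-0.764, 0.645, 0.001], [-0.001, -0.001, -1.0], [-0.645, -0.764, 0.001]]
force: [-0.7, 0.1, 0.3]
opening: 0.498
```

arm_command:
  translation:
    - [-0.56,-0.67,0.87]
    - [-0.56,-0.67,0.87]
    - [-0.56,-0.67,0.87]
    - [-0.56,-0.67,0.87]
    - [-0.56,-0.67,0.87]
  rotation:
    - [0,0,-0.333]
    - [0,0,-0.333]
    - [0,0,-0.333]
    - [0,0,-0.333]
    - [0,0,-0.333]
  grip: [0,0,0,0,0]

```text
time_s: 21.2
position: [0.5365, -0.1101, 0.2891]
tcp_rot: [[-0.885, 0.464, 0.043], [-0.02, 0.055, -0.998], [-0.466, -0.884, -0.04]]
force: [1.9, 0.9, 0.1]
opening: 0.499
```

```bash
python3 - <<'E'
from h import *
np.set_printoptions(precision=4,suppress=True)
s=bot.read_state();print(s['position'],s['joint_positions'],s['force'],s['opening'],s['time_s'])
X=Ro.from_rotvec(np.radians(20)*np.array([1,0,0])).as_matrix()
D=(np.array([.60,-.20,.325]),X@pose([0,0,0],0,0)[1])
print(rel(D))
E
```

```text
[ 0.5365 -0.1101  0.2891] [-32.4169  13.689  108.6289  28.0867  38.8446  36.5103] [1.9099 0.9489 0.1092] 0.499404645085246 21.2
(array([-0.889, -0.09 ,  1.139]), array([-0.28 ,  0.111, -0.451]))
```

arm_command:
  translation:
    - [-0.89,-0.09,1]
    - [-0.89,-0.09,1]
    - [-0.89,-0.09,1]
    - [-0.89,-0.09,1]
    - [-0.89,-0.09,1]
  rotation:
    - [-0.28,0.11,-0.45]
    - [-0.28,0.11,-0.45]
    - [-0.28,0.11,-0.45]
    - [-0.28,0.11,-0.45]
    - [-0.28,0.11,-0.45]
  grip: [0,0,0,0,0]

```text
time_s: 21.7
position: [0.603, -0.1915, 0.3255]
tcp_rot: [[-1.0, 0.006, 0.003], [-0.001, 0.342, -0.94], [-0.007, -0.94, -0.342]]
force: [0.1, 0.3, -0.5]
opening: 0.501
```

```bash
cat > look.py <<'E'
from h import *
import sys
np.set_printoptions(precision=4,suppress=True)
snap('wrist'); w=snap('wrist'); g=cv2.cvtColor(w['image'],cv2.COLOR_BGR2GRAY)
s=bot.read_state();print(s['position'],s['force'],s['time_s'])
n=proj(w,[[.6857,-.0324,.108],[.6857,-.0324,.0785],[.6862,-.0328,.233]]);print(n)
q=n[1].astype(int); x0,y0=q[0]-12,q[1]-20
# dark blobs near expected mark: ring + dot
d=(g[y0:y0+40,x0:x0+36]<75).astype('u1'); k,l,st,ce=cv2.connectedComponentsWithStats(d)
for a,c in zip(st[1:],ce[1:]): print(a[4],c+[x0,y0],atz(w,c+[x0,y0],.0785))
k,l,st,ce=cv2.connectedComponentsWithStats((g>225).astype('u1')); i=l[int(n[2][1]),int(n[2][0])]; print('pad',ce[i],atz(w,ce[i],.233))
if len(sys.argv)>1:
    a,b=int(n[0][0])-60,int(n[0][1])-40
    a,b=max(a,0),max(b,0);cv2.imwrite('pics/'+sys.argv[1],cv2.resize(w['image'][b:b+75,a:a+100],(800,600),interpolation=cv2.INTER_NEAREST)); print('crop',a,b)
E
python3 look.py z8.png
```

```text
[ 0.6017 -0.1898  0.3247] [-0.4557 -0.2462 -0.5924] 21.8
[[239.4865 110.1413]
 [255.0021 110.6681]
 [139.8917 105.9713]]
174 [253.6264 112.3563] [ 0.6841 -0.0308  0.0785]
4 [252.5 112.5] [ 0.684  -0.0295  0.0785]
pad [139.5616 105.8619] [ 0.6863 -0.0325  0.233 ]
crop 179 70
```

View pics/z8.png

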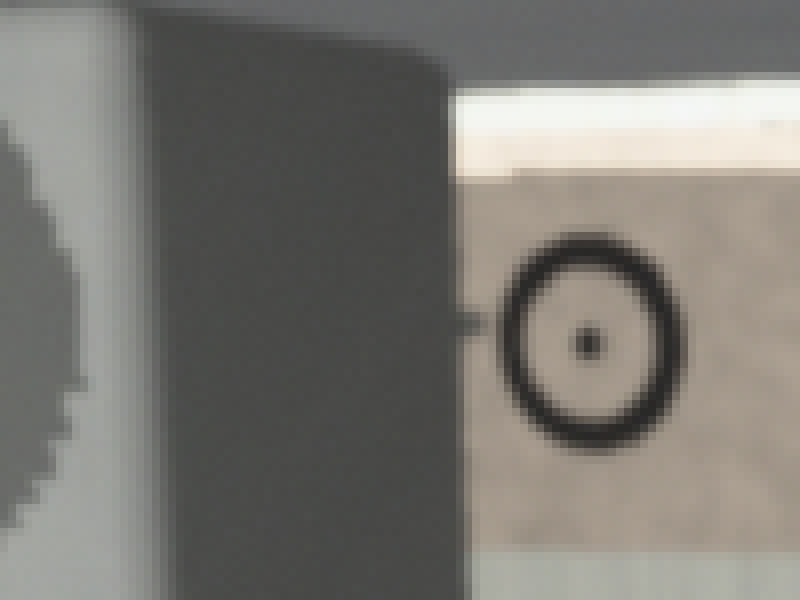

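The zoom shows the needle tip at (239.7,110.4) and the ring's centre at about (253.2,112.5). The mark is still about 1.7 mm short in x and 2 mm off in y, because stiction held the carrier. I'll regrip and nudge it using the measured TCP as feedback.

```bash
python3 - <<'E'
from h import *
A=pose([.53,-.125,.31],0,20);V=pose([.515,-.06,.265],0,40)
print(rel(A),rel(V,A))
E
```

```text
(array([ 0.896,  0.445, -0.702]), array([ 0.331, -0.056,  0.324])) (array([ 0.369,  0.464, -0.812]), array([0.   , 0.   , 0.333]))
```

arm_command:
  translation:
    - [0.9,0.44,-0.7]
    - [0.9,0.44,-0.7]
    - [0.9,0.44,-0.7]
    - [0.9,0.44,-0.7]
  rotation:
    - [0.33,-0.056,0.324]
    - [0.33,-0.056,0.324]
    - [0.33,-0.056,0.324]
    - [0.33,-0.056,0.324]
  grip: [0,0,0,0]

```text
time_s: 22.2
position: [0.5237, -0.12, 0.311]
tcp_rot: [[-0.939, 0.343, 0.002], [-0.003, -0.0, -1.0], [-0.343, -0.939, 0.001]]
force: [0.6, -0.8, -1.1]
opening: 0.501
```

arm_command:
  translation:
    - [0.37,0.46,-0.81]
    - [0.37,0.46,-0.81]
    - [0.37,0.46,-0.81]
    - [0.37,0.46,-0.81]
  rotation:
    - [0,0,0.333]
    - [0,0,0.333]
    - [0,0,0.333]
    - [0,0,0.333]
  grip: [0,0,0,0]

```text
time_s: 22.6
position: [0.5179, -0.0559, 0.2713]
tcp_rot: [[-0.778, 0.627, 0.02], [-0.007, 0.024, -1.0], [-0.628, -0.778, -0.014]]
force: [1.2, 1.7, 0.6]
opening: 0.498
```

```bash
python3 - <<'E'
from h import *
s=bot.read_state();print(s['position'],s['joint_positions'],s['time_s'])
V=pose([.545,-.0315,.192],0,40);G=pose([.611,-.0315,.1143],0,40)
print(rel(V),rel(G,V))
E
```

```text
[ 0.51788068 -0.05594843  0.27132213] [-29.17364655  12.60619029 121.93936685  61.3425821   21.85469257
   6.43233252] 22.6
(array([ 0.356,  0.992, -0.284]), array([0.023, 0.006, 0.019])) (array([-0.008,  1.274,  0.   ]), array([0., 0., 0.]))
```

arm_command:
  translation:
    - [0.35,0.98,-0.28]
    - [0.35,0.98,-0.28]
    - [0.35,0.98,-0.28]
    - [0.35,0.98,-0.28]
    - [0.35,0.98,-0.28]
  rotation:
    - [0.023,0.006,0.019]
    - [0.023,0.006,0.019]
    - [0.023,0.006,0.019]
    - [0.023,0.006,0.019]
    - [0.023,0.006,0.019]
  grip: [0,0,0,0,0]

```text
time_s: 23.1
position: [0.545, -0.0324, 0.1917]
tcp_rot: [[-0.769, 0.639, -0.0], [0.001, 0.0, -1.0], [-0.639, -0.769, -0.0]]
force: [0.0, 1.8, -0.0]
opening: 0.5
```

arm_command:
  translation:
    - [0,0.35,0]
    - [0,0.7,0]
    - [0,0.7,0]
  rotation:
    - [0,0,0]
    - [0,0,0]
    - [0,0,0]
  grip: [0,0,0]

```text
time_s: 23.4
position: [0.5828, -0.0329, 0.1484]
tcp_rot: [[-0.768, 0.64, -0.0], [0.001, 0.001, -1.0], [-0.64, -0.768, -0.001]]
force: [-0.5, 0.2, 0.2]
opening: 0.498
```

```bash
python3 - <<'E'
from h import *
s=bot.read_state();print(s['position'],s['joint_positions'],s['time_s'])
G=pose([.611,-.0315,.1143],0,40)
print(rel(G))
E
```

```text
[ 0.58276262 -0.03292731  0.14840596] [-20.72273108  32.80983758 121.28300838 131.70087892  17.7185821
 -59.25680003] 23.4
(array([ 0.002,  0.553, -0.017]), array([ 0.001, -0.001,  0.003]))
```

arm_command:
  translation:
    - [0,0.3,0]
    - [0,0.55,0]
    - [0,0.55,0]
    - [0,0.55,0]
  rotation:
    - [0,0,0]
    - [0,0,0]
    - [0,0,0]
    - [0,0,0]
  grip: [0,0,0,0]

```text
time_s: 23.8
position: [0.6096, -0.0328, 0.1174]
tcp_rot: [[-0.767, 0.642, 0.0], [-0.0, 0.001, -1.0], [-0.642, -0.767, -0.0]]
force: [-0.3, -0.0, -0.2]
opening: 0.499
```

arm_command:
  translation:
    - [0,0,0]
    - [0,0,0]
    - [0,0,0]
    - [0,0,0]
    - [0,0,0]
  rotation:
    - [0,0,0]
    - [0,0,0]
    - [0,0,0]
    - [0,0,0]
    - [0,0,0]
  grip: [1,1,1,1,1]

```text
time_s: 24.3
position: [0.6106, -0.0323, 0.1173]
tcp_rot: [[-0.766, 0.643, 0.002], [-0.001, 0.002, -1.0], [-0.643, -0.766, -0.001]]
force: [-0.7, 3.5, 1.8]
opening: 0.134
```

arm_command:
  translation:
    - [0,0,0]
    - [0,0,0]
  rotation:
    - [0,0,0]
    - [0,0,0]
  grip: [1,1]

```text
time_s: 24.5
position: [0.6106, -0.0324, 0.1172]
tcp_rot: [[-0.766, 0.643, 0.002], [-0.001, 0.002, -1.0], [-0.643, -0.766, -0.001]]
force: [-2.2, 3.6, 5.5]
opening: 0.139
```

arm_command:
  translation:
    - [-0.034,0.028,0.02]
    - [-0.034,0.028,0.02]
    - [-0.034,0.028,0.02]
  rotation:
    - [0,0,0]
    - [0,0,0]
    - [0,0,0]
  grip: [1,1,1]

```text
time_s: 24.8
position: [0.6119, -0.033, 0.1173]
tcp_rot: [[-0.767, 0.641, 0.003], [-0.001, 0.002, -1.0], [-0.641, -0.767, -0.001]]
force: [-9.7, 6.1, 13.1]
opening: 0.136
```

arm_command:
  translation:
    - [-0.008,0.006,0]
    - [-0.008,0.006,0]
    - [-0.008,0.006,0]
  rotation:
    - [0,0,0]
    - [0,0,0]
    - [0,0,0]
  grip: [1,1,1]

```text
time_s: 25.1
position: [0.6119, -0.033, 0.1173]
tcp_rot: [[-0.768, 0.64, 0.002], [-0.001, 0.002, -1.0], [-0.64, -0.768, -0.001]]
force: [-13.3, 4.7, 15.3]
opening: 0.138
```

arm_command:
  translation:
    - [0,0,0]
    - [0,0,0]
    - [0,0,0]
    - [0,0,0]
    - [0,0,0]
  rotation:
    - [0,0,0]
    - [0,0,0]
    - [0,0,0]
    - [0,0,0]
    - [0,0,0]
  grip: [0,0,0,0,0]

```text
time_s: 25.6
position: [0.6153, -0.0351, 0.1167]
tcp_rot: [[-0.766, 0.642, -0.0], [0.001, -0.0, -1.0], [-0.642, -0.766, -0.0]]
force: [0.4, -0.6, -0.5]
opening: 0.471
```

arm_command:
  translation:
    - [0,-0.4,0]
    - [0,-0.8,0]
    - [0,-0.9,0]
    - [0,-0.9,0]
  rotation:
    - [0,0,0]
    - [0,0,0]
    - [0,0,0]
    - [0,0,0]
  grip: [0,0,0,0]

```text
time_s: 26.0
position: [0.5684, -0.0349, 0.1732]
tcp_rot: [[-0.765, 0.643, -0.0], [-0.0, -0.0, -1.0], [-0.643, -0.765, 0.0]]
force: [0.4, -0.0, 0.5]
opening: 0.5
```

arm_command:
  translation:
    - [-0.15,-0.85,0.34]
    - [-0.15,-0.85,0.34]
    - [-0.15,-0.85,0.34]
  rotation:
    - [0,0,0]
    - [0,0,0]
    - [0,0,0]
  grip: [0,0,0]

```text
time_s: 26.3
position: [0.5346, -0.0626, 0.2321]
tcp_rot: [[-0.767, 0.642, 0.0], [0.0, 0.0, -1.0], [-0.642, -0.767, -0.0]]
force: [-0.4, 1.0, 0.4]
opening: 0.499
```

arm_command:
  translation:
    - [-0.56,-0.67,0.87]
    - [-0.56,-0.67,0.87]
    - [-0.56,-0.67,0.87]
    - [-0.56,-0.67,0.87]
    - [-0.56,-0.67,0.87]
  rotation:
    - [0,0,-0.333]
    - [0,0,-0.333]
    - [0,0,-0.333]
    - [0,0,-0.333]
    - [0,0,-0.333]
  grip: [1,1,1,1,1]

```text
time_s: 26.8
position: [0.5381, -0.1193, 0.2951]
tcp_rot: [[-0.901, 0.432, 0.033], [-0.015, 0.043, -0.999], [-0.433, -0.901, -0.032]]
force: [1.0, 0.6, -0.2]
opening: 0.128
```

```bash
python3 - <<'E'
from h import *
np.set_printoptions(precision=4,suppress=True)
s=bot.read_state();print(s['position'],s['joint_positions'],s['force'],s['opening'],s['time_s'])
X=Ro.from_rotvec(np.radians(20)*np.array([1,0,0])).as_matrix()
D=(np.array([.60,-.20,.325]),X@pose([0,0,0],0,0)[1])
print(rel(D))
E
```

```text
[ 0.5381 -0.1193  0.2951] [-32.3186  13.7395 106.3352  23.769   41.6159  40.8796] [ 1.0414  0.5799 -0.2378] 0.12815303619337015 26.8
(array([-0.844, -0.046,  1.021]), array([-0.29 ,  0.098, -0.419]))
```

arm_command:
  translation:
    - [-0.84,-0.05,1]
    - [-0.84,-0.05,1]
    - [-0.84,-0.05,1]
    - [-0.84,-0.05,1]
    - [-0.84,-0.05,1]
  rotation:
    - [-0.29,0.1,-0.42]
    - [-0.29,0.1,-0.42]
    - [-0.29,0.1,-0.42]
    - [-0.29,0.1,-0.42]
    - [-0.29,0.1,-0.42]
  grip: [1,1,1,1,1]

```text
time_s: 27.3
position: [0.603, -0.2006, 0.3237]
tcp_rot: [[-1.0, 0.004, -0.0], [0.002, 0.343, -0.939], [-0.004, -0.939, -0.343]]
force: [1.1, 0.2, -0.0]
opening: 0.005
```

```bash
python3 look.py z9.png; python3 - <<'E'
from h import *
P=pose([.686,-.0325,.29],0,0);print(rel(P))
E
```

```text
[ 0.6006 -0.1978  0.3243] [-0.4604  0.4871  0.4606] 27.4
[[230.7535 109.0284]
 [246.7728 109.5699]
 [128.1243 104.777 ]]
176 [246.7443 109.9091] [ 0.6854 -0.0324  0.0785]
4 [245.75 110.  ] [ 0.6853 -0.0312  0.0785]
pad [128.0514 104.7816] [ 0.6862 -0.0327  0.233 ]
crop 170 69
(array([-1.065,  1.115, -1.793]), array([ 0.334,  0.   , -0.004]))
```

The look script puts the mark at about (0.685, -0.032) and the needle axis at (0.686, -0.0325), so they agree to within about 1 mm. The viewer has reached its limit, so I'll check numerically from here. Next I'll press the pad.

arm_command:
  translation:
    - [-0.55,0.3,-0.9]
    - [-0.55,0.3,-0.9]
    - [-0.55,0.3,-0.9]
    - [-0.55,0.3,-0.9]
  rotation:
    - [0.334,0,0]
    - [0.334,0,0]
    - [0.334,0,0]
    - [0.334,0,0]
  grip: [1,1,1,1]

```text
time_s: 27.8
position: [0.6433, -0.1173, 0.3296]
tcp_rot: [[-1.0, 0.006, 0.006], [-0.006, -0.002, -1.0], [-0.006, -1.0, 0.002]]
force: [-0.5, -0.3, 0.4]
opening: 0.006
```

```bash
python3 - <<'E'
from h import *
s=bot.read_state();print(s['position'],s['joint_positions'])
P=pose([.686,-.0327,.285],0,0);print(rel(P))
E
```

```text
[ 0.64325882 -0.11734333  0.32956885] [-2.01273110e+01  2.80428457e+01  7.19191698e+01  3.55127491e-02
  7.96618167e+01  6.95245109e+01]
(array([-0.537,  0.559, -1.056]), array([-0.002,  0.006, -0.006]))
```

arm_command:
  translation:
    - [-0.53,0.3,-1]
    - [-0.53,0.56,-1]
    - [-0.53,0.56,-1]
    - [-0.53,0.56,-1]
  rotation:
    - [-0.002,0.006,-0.006]
    - [-0.002,0.006,-0.006]
    - [-0.002,0.006,-0.006]
    - [-0.002,0.006,-0.006]
  grip: [1,1,1,1]

```text
time_s: 28.2
position: [0.6857, -0.0422, 0.2826]
tcp_rot: [[-1.0, -0.004, -0.006], [0.006, 0.001, -1.0], [0.004, -1.0, -0.001]]
force: [0.0, -0.9, 0.3]
opening: 0.008
```

```bash
python3 - <<'E'
from h import *
s=bot.read_state();print(s['position'],s['force'])
P=pose([.686,-.0327,.234],0,0);print(rel(P))
E
```

```text
[ 0.68571106 -0.04224255  0.28256452] [ 0.04373078 -0.88918125  0.26376385]
(array([-0.005,  0.607, -0.119]), array([ 0.001, -0.006,  0.004]))
```

arm_command:
  translation:
    - [0,0.1,-0.12]
    - [0,0.2,-0.12]
    - [0,0.32,-0.12]
    - [0,0.44,-0.12]
    - [0,0.54,-0.12]
  rotation:
    - [0,0,0]
    - [0,0,0]
    - [0,0,0]
    - [0,0,0]
    - [0,0,0]
  grip: [1,1,1,1,1]

```text
time_s: 28.7
position: [0.6871, -0.0336, 0.2412]
tcp_rot: [[-1.0, -0.0, -0.008], [0.008, -0.001, -1.0], [0.0, -1.0, 0.001]]
force: [-2.8, -0.5, 5.8]
opening: 0.003
```

arm_command:
  translation:
    - [0,0.04,0]
    - [0,0.08,0]
    - [0,0.1,0]
    - [0,0.1,0]
  rotation:
    - [0,0,0]
    - [0,0,0]
    - [0,0,0]
    - [0,0,0]
  grip: [1,1,1,1]

```text
time_s: 29.1
position: [0.6871, -0.0336, 0.2335]
tcp_rot: [[-1.0, -0.001, -0.008], [0.008, -0.001, -1.0], [0.001, -1.0, 0.001]]
force: [-1.2, -1.4, 5.2]
opening: 0.009
```

arm_command:
  translation:
    - [0,0.025,0]
    - [0,0.04,0]
    - [0,0.04,0]
  rotation:
    - [0,0,0]
    - [0,0,0]
    - [0,0,0]
  grip: [1,1,1]

```text
time_s: 29.4
position: [0.6871, -0.0336, 0.2334]
tcp_rot: [[-1.0, 0.001, -0.007], [0.007, -0.002, -1.0], [-0.001, -1.0, 0.002]]
force: [-5.8, -1.7, 15.9]
opening: 0.005
```

The force rose to 16 N with z unchanged at 0.2334, which puts the tip at 0.2114, so the head is at its stop. Now I'm retracting.

arm_command:
  translation:
    - [0,-0.4,0]
    - [0,-0.8,0]
    - [0,-1,0]
    - [0,-1,0]
  rotation:
    - [0,0,0]
    - [0,0,0]
    - [0,0,0]
    - [0,0,0]
  grip: [1,1,1,1]

```text
time_s: 29.8
position: [0.6889, -0.0329, 0.3125]
tcp_rot: [[-1.0, 0.006, -0.007], [0.007, -0.001, -1.0], [-0.006, -1.0, 0.001]]
force: [0.9, -0.8, 0.1]
opening: 0.006
```

arm_command:
  translation:
    - [0.5,0,1]
    - [0.5,0,1]
    - [0.5,0,1]
    - [0.5,0,1]
  rotation:
    - [0,0,0]
    - [0,0,0]
    - [0,0,0]
    - [0,0,0]
  grip: [1,1,1,1]

```text
time_s: 30.2
position: [0.6458, -0.113, 0.3079]
tcp_rot: [[-1.0, -0.003, -0.01], [0.01, 0.002, -1.0], [0.003, -1.0, -0.002]]
force: [0.8, -0.3, -0.3]
opening: 0.004
```

arm_command:
  translation:
    - [0.55,0,1]
    - [0.55,0,1]
    - [0.55,0,1]
    - [0.55,0,1]
  rotation:
    - [-0.333,0,0]
    - [-0.333,0,0]
    - [-0.333,0,0]
    - [-0.333,0,0]
  grip: [1,1,1,1]

```text
time_s: 30.6
position: [0.6018, -0.194, 0.3076]
tcp_rot: [[-1.0, 0.001, -0.012], [0.011, 0.344, -0.939], [0.003, -0.939, -0.344]]
force: [-0.3, 0.1, -0.5]
opening: 0.004
```

```bash
python3 look.py; python3 - <<'E'
from h import *
np.set_printoptions(precision=4,suppress=True)
w=snap('wrist');g=cv2.cvtColor(w['image'],cv2.COLOR_BGR2GRAY)
u,d=proj(w,[[.6862,-.0327,.233],[.6862,-.0327,.211]]);print('pad expected up/down',u,d)
k,l,st,ce=cv2.connectedComponentsWithStats((g>225).astype('u1'));i=l[int(d[1]),int(d[0])];print(ce[i],st[i],atz(w,ce[i],.211))
for th,z in(('carrier_mark',.0785),('weight',.066),('lens_cap',.066),('blank',.06),('dish',.06)):
    for r in models.spot_point('wrist',th)[:1]:
        uv=np.array(r['point'])*[640,480];print(th,r['conf'],uv,atz(w,uv,z))
E
```

```text
[ 0.6025 -0.1909  0.3088] [-0.0663  0.6222  0.5209] 30.7
[[227.3035 109.1208]
 [244.2244 109.4641]
 [116.5947 106.0483]]
292 [240.4555 110.2671] [ 0.685  -0.0283  0.0785]
6 [243.5 110. ] [ 0.6852 -0.0316  0.0785]
pad [140.6274 106.4933] [ 0.6856 -0.0511  0.233 ]
pad expected up/down [118.8771 105.9648] [144.8865 106.5676]
[142.8526 106.4014] [ 118   74   51   66 2633] [ 0.6863 -0.031   0.211 ]
carrier_mark 0.69 [245.696 108.096] [ 0.687  -0.0325  0.0785]
weight 0.62 [123.52  179.616] [0.6097 0.141  0.066 ]
lens_cap 0.94 [126.08  182.208] [0.6068 0.1377 0.066 ]
blank 0.74 [ 10.496 229.584] [0.5282 0.3656 0.06  ]
```

```bash
python3 - <<'E'
from h import *
np.set_printoptions(precision=4,suppress=True)
for _ in range(2):
    w=snap('wrist');g=cv2.cvtColor(w['image'],cv2.COLOR_BGR2GRAY)
    d,q=proj(w,[[.6862,-.0327,.211],[.6862,-.0327,.0785]])
    k,l,st,ce=cv2.connectedComponentsWithStats((g>225).astype('u1'));i=l[int(d[1]),int(d[0])];print('pad',d,ce[i],atz(w,ce[i],.211),'axis foot',q)
    x0,y0=q.astype(int)-[5,5];r=(g[y0:y0+10,x0:x0+10]<85).astype('u1');k,l,st,ce=cv2.connectedComponentsWithStats(r)
    for a,c in zip(st[1:],ce[1:]): print(a[4],c+[x0,y0],atz(w,c+[x0,y0],.0785))
s=bot.read_state();print(s['position'],s['force'],s['time_s'])
bot.hand_in()
E
```

```text
pad [146.8501 106.5957] [144.8636 106.5017] [ 0.6863 -0.0311  0.211 ] axis foot [246.938  109.1987]
7 [245.7143 110.1429] [ 0.6854 -0.0313  0.0785]
pad [146.4166 106.6175] [144.3384 106.4381] [ 0.6863 -0.031   0.211 ] axis foot [246.6142 109.2094]
6 [245.5 110. ] [ 0.6855 -0.0315  0.0785]
[ 0.6024 -0.191   0.31  ] [ 0.5584 -0.4553  0.4077] 31.1
the job is handed in; nothing more can be done
```

The carrier's mark is under the needle to within about 1–1.5 mm, the carrier is released, and the needle head is pressed down to its stop. I handed the job in at 31 s with the gripper well clear of everything.

I slid the carrier by its fin with the gripper leaning back 28° and then 40°. Two regrips followed to correct the position. The first barely moved the carrier, because friction held it. After the second the mark was within about 1 mm. I then pressed the round pad straight down with closed fingers and backed away.

**Last checks**
- **Mark:** its centre measured at (0.6855, -0.0315) m after the press. The needle axis was at (0.686, -0.0325).
- **Head at stop:** the push force rose to 16 N with no further travel, and the fingertips were at 0.2114 m, against 0.211 m for the pad at its stop.
- **Small disagreement:** in the last wrist image the pad was about 2 pixels from where the stop predicts. That is roughly 1.5 mm, within the calibration tolerance, and far from where it would be with the head up.
- **Bystanders:** I made no full final check. The last detection was poor: it gave the weight and the lens cap nearly the same spot and missed the dish. The forces reported at the end of each move showed no sign of an unintended contact.
- **Pictures:** I used all 12, so the final checks are numerical only.

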